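# Seal glass negatives in the dry chest

## Robot

A 6-joint arm with a two-finger parallel gripper is mounted at the origin on the work surface. World frame = base frame: x ahead of the robot, y to its left, z up, the work surface at z = 0. Lengths are in m, angles in rad, forces in N, time in s.
With the tool pointing down it reaches from about 0.3 to 0.75 m from the base axis. Payload 8.5 kg.
Tool frame: the origin (TCP) lies midway between the tips of the shut fingers; the grasp point (between the pads) lies 19 mm behind it; z points along the fingers, y is the line along which they close (so a half turn about z gives the same grasp; the last joint's range is limited). The gripper opens to 85 mm and grips with 20 to 120 N. Pads are 22 mm wide; open, the fingers measure 114 mm over their backs; the gripper's body (76 mm by 85 mm) begins 54 mm behind the grasp point. The pads swing forward as they close: fully open they stand 13 mm farther back than shut.
Start: joints at [1.09, 0.381, 1.297, -0, 1.464, -0.215], TCP at [0.144, 0.531, 0.231] pointing down, gripper open.
Joint ranges: [-3.11, 3.11], [-0.89, 2.33], [0.22, 2.48], [-1.42, 4.56], [0.17, 2.85], [-2.88, 2.88]. Speed limits (rad/s): [2.39, 2.39, 3.14, 3.14, 3.14, 3.14].

## Interface

Orientations are given as [roll, pitch, yaw] about the fixed x, y, z axes, in that order (R = Rz(yaw) Ry(pitch) Rx(roll)).
In Python, from cell import readout, eyes, manip gives the robot as it stands.
- The arm moves only by the tool apply_moves, never from a script. Its argument "motion" is a list of rows, each an object of numbers: "tx", "ty", "tz": the shift along the tool's x, y, z in mm; "ax", "ay", "az": the turn, a rotation vector about the tool's x, y, z in rad; "hand": the closure, from -1 (fully open) to 1 (shut). In form: [{"tx": .., "ty": .., "tz": .., "ax": .., "ay": .., "az": .., "hand": ..}, ...]. A call has 1 to 5 rows; each row shifts and turns the commanded pose from where the row before left it, along the tool's axes as they then stand; what a row does not reach is not made up. A row lasts 1/12 s, in which the tool goes at most 41.7 mm and 7.16 degrees, less where a joint would pass 70% of its speed; a pose out of reach is approached as far as the arm can. A call is refused whole if a number of a shift passes 41.7 or a number of a turn 0.125, either way. A call with a gripper value outside its range is refused whole. The fingers move at their own pace and stop on an object; the grip force is fixed at half the most. Time passes only in rows, so rows that do not move let the fingers close. It gives the time, the measured TCP pose, the force, the opening and the grip force at its end, in the units of the state.
- readout.get_obs(): the state, without advancing time (a new reading comes with each control period).
- eyes.snapshot(name): name is "side" or "top" or "wrist"; returns (picture, depth): 384x512x3 uint8, red, green, blue; 384x512 float32, m along the optical axis (not along the pixel's ray), 0 where there is no reading.
- eyes.calibration(name): a dict with "fx", "fy", "cx", "cy" (pixels), "rvec" (rotation vector, rad) and "tvec" (3), from world to camera coordinates, as OpenCV has them; the wrist camera has in their place "hand_eye" (4x4, takes a point from camera to tool coordinates, whose origin is the TCP and whose axes are the flange's). Camera axes: x right, y down, z forward; pixel columns grow to the right and rows downward; lengths in m; the calibration is good to about 2 mm. A picture is of the moment at which its call begins: read the wrist's pose just before it. calibration takes no time and is no camera call.
- manip.finish_job(): hands the job in; it is judged then, once.
The state is a dict: "time_s": time; "qpos": joint angles; "joint_velocities": joint speeds; "effort": joint torques, N m; "ee_pos": TCP position; "tcp_rot": TCP orientation; "contact_force": force on the tool from outside, world axes, zero at the start; "torque": the same for the moment, N m; "opening": finger opening in m; "grip_force": force on a finger pad.
Only numpy, scipy, OpenCV 4.12 (cv2) and the standard library are available. Lean on these libraries where they do the work, as an engineer would, in place of code of your own. Each camera call takes 0.05 s, during which the arm holds its last target. There are 200 camera calls.

## Task

Stand every grey glass-negative carton upright on the floor of the open dry chest, then put the aluminium lid on and turn both cam latches their full quarter turn clockwise so that they draw the lid down tight on its gasket. Last of all, once the chest is sealed, turn the humidity gauge's peak pointer back anticlockwise to its zero stop. Leave the other things on the table where they are.

Things in the scene. Friction and masses are not known exactly. Their poses are not given: they have to be found in the camera images.
- chest: painted-steel dry chest, bolted down, open on top; origin at the centre of its underside on the table, long axis along its y, z up. A bracket with a cam latch sticks out at each end (cam axes at chest (0, -170) and (0, +170) mm); beyond the +y cam stands the humidity-gauge housing, 100 x 96 x 95 mm tall, centred at chest (0, +260) mm
- chest_in (a point): centre of the chest's inner floor, 12 mm above the table. Inside 155 (chest x) x 250 (chest y) mm, walls 12 mm, rim 85 mm above the table, with a soft rubber gasket 10 mm proud of the rim. Four cartons fit upright in a row along y, 58 mm apart, their 64 mm width along x, which leaves 45 mm beside each for the fingers
- lid: loose aluminium lid, plate 185 (x) x 276 (y) x 8 mm, 0.4 kg, with a 14 mm deep locating frame below (4 mm play all round in the chest) and a keeper ramp at each end; origin at the centre of the frame's underside, z up. Fits either way round (half turn). On the chest it rests on the gasket, origin 79 mm above the table; both cams draw it down to 73 mm
- lid_handle (a point): centre of the lid's black handle bar, 62 mm above the lid's origin: bar along the lid's y, 104 long, 14 wide (lid's x) and 14 mm tall, 33 mm clear above the plate
- cam_a (a joint): quarter-turn cam latch at the chest's -y end, rad: 0 = open (arm along the chest's -x, clear of the lid), grows CLOCKWISE seen from above to 1.57 = closed (arm pointing in over the lid, at its stop). From about 0.6 rad its roller climbs the lid's keeper ramp and presses the lid down, taking some 0.2 N m; it stays where left
- cam_a_grip (a point): grip point on the -y end cam's axis, 4 mm below the top of its black wing handle: a bar 58 long x 12 wide x 30 mm tall, centred on the vertical axis and lying along the cam's arm: its direction in the chest frame is 180 deg - joint value. Top of the bar 147 mm above the table
- cam_b (a joint): quarter-turn cam latch at the chest's +y end, rad: 0 = open (arm along the chest's +x, clear of the lid), grows CLOCKWISE seen from above to 1.57 = closed (arm pointing in over the lid, at its stop). From about 0.6 rad its roller climbs the lid's keeper ramp and presses the lid down, taking some 0.2 N m; it stays where left
- cam_b_grip (a point): grip point on the +y end cam's axis, 4 mm below the top of its black wing handle: a bar 58 long x 12 wide x 30 mm tall, centred on the vertical axis and lying along the cam's arm: its direction in the chest frame is 0 deg - joint value. Top of the bar 147 mm above the table
- peak (a joint): peak (maximum) pointer of the humidity gauge, rad: 0 = against its stop pin at the zero of the dial, grows CLOCKWISE seen from above, up to 4.2; light friction (0.03 N m), stays where left; turned back to zero ANTICLOCKWISE with the wing at the dial's centre
- peak_grip (a point): grip point on the vertical axis of the peak pointer's reset wing, 4 mm below the wing's top: black bar 36 long x 11 wide x 26 mm tall over a flat 84 mm dial; the bar lies along the pointer (a white line on its top marks the pointer's end), whose direction in the chest frame is 135 deg - joint value. Top of the bar 133.5 mm above the table, dial 101 mm
- carton0: glass-negative carton, upright grey board box with white paper labels, 64 (its x) x 46 (its y) x 54 mm tall, about 0.2 kg; origin at the centre of its underside, z up. All cartons are alike; two to four are present, the others are absent (None)
- carton1: glass-negative carton, upright grey board box with white paper labels, 64 (its x) x 46 (its y) x 54 mm tall, about 0.2 kg; origin at the centre of its underside, z up. All cartons are alike; two to four are present, the others are absent (None)
- carton2: glass-negative carton, upright grey board box with white paper labels, 64 (its x) x 46 (its y) x 54 mm tall, about 0.2 kg; origin at the centre of its underside, z up. All cartons are alike; two to four are present, the others are absent (None)
- carton3: glass-negative carton, upright grey board box with white paper labels, 64 (its x) x 46 (its y) x 54 mm tall, about 0.2 kg; origin at the centre of its underside, z up. All cartons are alike; two to four are present, the others are absent (None)
- gel_jar: bystander: amber jar, 68 mm across, 95 mm tall
- tape_roll: bystander: roll of paper tape lying flat, 90 mm across, 25 mm tall
- loupe: bystander: black magnifier, 48 mm across, 46 mm tall
- dust_brush: bystander: brush lying flat, 200 mm long, origin at its middle
- stamp: bystander: wooden hand stamp, 42 mm across, 82 mm tall
- pencil_cup: bystander: dark steel cup, 76 mm across, 95 mm tall

How it is judged:
By the outcome, as a careful person would: the job done as asked, in the order asked, and still so for the second after the job is handed in, with the robot touching nothing.
Of carton0, carton1, carton2, carton3 only 2 to 4 are there at a start; the rules pass over those that are not, and their reading is None.
At some moment in a run one of carton0, carton1, carton2, carton3, lid may be knocked a few centimetres aside while the robot is not near it.
It also fails if it takes over 210 s, if anything falls off the work surface, if the arm or the gripper's body presses on something with over 40 N, if the wrist force passes 120 N, or if a joint passes its speed limit or range.

## Working session

There is one attempt and no reset: what is moved stays moved. The work goes in short steps, Python scripts to look and compute and a tool call to move; the robot and the scene stay as the last step left them, time stands still between calls to the robot, and variables do not carry over. Pictures are saved under pics/ and viewed, at most 14 in all, crops included, and the job is handed in when it is done.

Besides the shell and the picture viewer there is one more tool, called after "Emit:" by a JSON object that holds its "name" and its "arguments". apply_moves: Moves the arm, as the interface text tells. Its arguments: {"type":"object","properties":{"motion":{"type":"array"}},"required":["motion"]}

```bash
ls; mkdir -p pics
python3 - <<'E'
from cell import readout, eyes
import cv2, numpy as np
print(readout.get_obs())
for n in ("top","side"):
    p,d=eyes.snapshot(n); cv2.imwrite(f"pics/{n}0.png",p[:,:,::-1]); np.savez(f"{n}0.npz",p=p,d=d); c=eyes.calibration(n); print(n,c)
    R=cv2.Rodrigues(np.array(c["rvec"]))[0]; print(-R.T@np.array(c["tvec"]))
print(eyes.calibration("wrist"))
E
```

```text
pics
{'time_s': 0.0, 'qpos': array([ 1.08968238e+00,  3.81211010e-01,  1.29827261e+00, -1.06103213e-05,
        1.46360051e+00, -2.15306497e-01]), 'joint_velocities': array([ 7.62672931e-04, -4.49708311e-05,  7.65450165e-04, -3.76875841e-05,
       -1.76569907e-03, -3.92105272e-05]), 'effort': array([-4.20730394e-04, -4.48447108e+01, -2.31283414e+01, -1.22805523e-04,
        4.66068348e-03,  1.49506144e-05]), 'ee_pos': array([0.14434618, 0.53041228, 0.23069973]), 'tcp_rot': array([-3.14013336e+00, -3.08344069e-04,  2.87578612e+00]), 'contact_force': array([-1.19231181, -0.79523202, -0.63860022]), 'torque': array([-0.038326  ,  0.00833368, -0.02835487]), 'grip_force': 0.0, 'opening': 0.08530728894794679}
top {'fx': 483.4770174041214, 'fy': 483.4770174041214, 'cx': 268.85889778819467, 'cy': 194.6907792054552, 'rvec': array([ 2.16891019, -2.20012923,  0.05479191]), 'tvec': array([0.034531  , 0.45196026, 1.55875894])}
[0.35546006 0.01076146 1.58389464]
side {'fx': 483.5272785876189, 'fy': 483.5272785876189, 'cx': 260.152178974068, 'cy': 192.43674396424265, 'rvec': array([ 2.31531839, -0.65698979,  0.2717846 ]), 'tvec': array([-0.39112271,  0.26640412,  1.52416203])}
[-0.12553936 -0.91958134  1.29831738]
{'fx': 271.941107302485, 'fy': 271.941107302485, 'cx': 253.50120083737636, 'cy': 192.3310201819489, 'hand_eye': array([[ 2.53777274e-04, -9.59284542e-01, -2.82441326e-01,
         7.22459653e-02],
       [ 9.99998832e-01, -1.82164415e-04,  1.51721595e-03,
         1.53947412e-04],
       [-1.50689257e-03, -2.82441382e-01,  9.59283376e-01,
        -1.41316964e-01],
       [ 0.00000000e+00,  0.00000000e+00,  0.00000000e+00,
         1.00000000e+00]])}
```

View pics/top0.png

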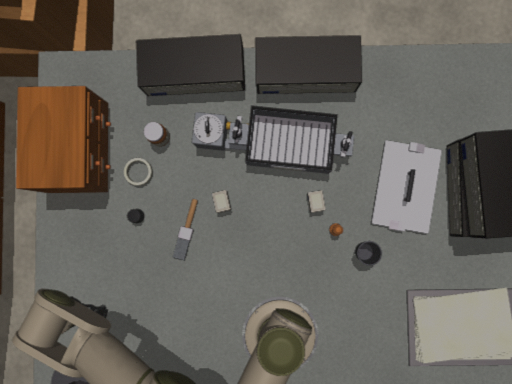

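View pics/side0.png

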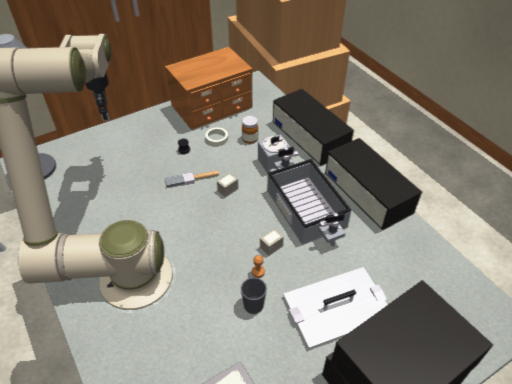

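The top view shows the chest at px (291,139), gauge (209,130), the cams at (237,130) and (346,145), and the lid at (407,187). Two cartons are at (221,202) and (316,202). The bystanders sit nearer the robot, and tall black boxes stand behind the chest.

```bash
cat > h.py <<'E'
import numpy as np, cv2
from scipy.spatial.transform import Rotation as Ro
from cell import readout, eyes
def cam(n,obs=None):
    c=eyes.calibration(n)
    if n=="wrist":
        T=np.eye(4); T[:3,:3]=Ro.from_euler("xyz",obs["tcp_rot"]).as_matrix(); T[:3,3]=obs["ee_pos"]
        M=T@np.array(c["hand_eye"])
    else:
        M=np.eye(4); R=cv2.Rodrigues(np.array(c["rvec"]))[0]; M[:3,:3]=R.T; M[:3,3]=-R.T@np.array(c["tvec"])
    return c,M
def cloud(d,c,M):
    v,u=np.mgrid[:d.shape[0],:d.shape[1]]
    P=np.stack([(u-c["cx"])/c["fx"]*d,(v-c["cy"])/c["fy"]*d,d],-1)
    return P@M[:3,:3].T+M[:3,3]
def ray(uv,z,c,M):
    uv=np.atleast_2d(uv).astype(float); r=np.c_[(uv[:,0]-c["cx"])/c["fx"],(uv[:,1]-c["cy"])/c["fy"],np.ones(len(uv))]@M[:3,:3].T
    return M[:3,3]+r*((z-M[2,3])/r[:,2])[:,None]
def snap(n,tag=None):
    o=readout.get_obs(); p,d=eyes.snapshot(n); c,M=cam(n,o)
    if tag: cv2.imwrite(f"pics/{tag}.png",p[:,:,::-1])
    return p,d,c,M,cloud(d,c,M),o
def rect(P):  # min-area rect of xy points, mm & deg
    r=cv2.minAreaRect((P[:,:2]*1000).astype(np.float32)); return [round(x,1) for x in (*r[0],*r[1],r[2])]
E
cat > a.py <<'E'
from h import *
f=np.load("top0.npz"); c,M=cam("top"); W=cloud(f["d"],c,M); z=W[...,2]; p=f["p"]
def comps(m,lo=30,tag=""):
    n,l,s,ce=cv2.connectedComponentsWithStats(m.astype(np.uint8))
    for i in range(1,n):
        if s[i,4]>lo and 20<ce[i][1]<380: 
            P=W[l==i]; print(tag,ce[i].round(),s[i,4],rect(P),"z",np.percentile(P[:,2],[5,50,95]).round(3))
ok=f["d"]>0
print("table z",np.median(z[250:300,150:200]))
comps((z>.015)&ok,30,"obj")
box=np.zeros(z.shape,bool); box[95:180,185:365]=1
comps((z>.08)&(z<.105)&box,20,"rim")
comps((z>.12)&(z<.16)&box,5,"wing")
comps((z>.04)&(z<.06)&ok,30,"c")
big=cv2.resize(p[90:215,180:360],None,fx=4.4,fy=4.4,interpolation=cv2.INTER_CUBIC); cv2.imwrite("pics/crop.png",big[:,:,::-1])
E
python3 a.py
```

```text
table z -0.0009291783072900017
obj [190.  64.] 5956 [869.3, 270.9, 155.1, 331.2, 2.3] z [0.048 0.113 0.119]
obj [308.  64.] 5928 [864.2, -99.4, 156.3, 330.7, 0.2] z [0.051 0.113 0.119]
obj [ 61. 140.] 9440 [620.6, 651.0, 301.0, 223.1, 0.1] z [0.059 0.197 0.203]
obj [266. 136.] 4036 [630.6, 12.3, 504.4, 183.6, 82.9] z [0.023 0.089 0.13 ]
obj [156. 133.] 455 [649.9, 384.6, 63.1, 63.1, 89.4] z [0.032 0.091 0.098]
obj [481. 185.] 6532 [462.8, -601.7, 109.2, 307.2, 88.4] z [0.046 0.225 0.234]
obj [406. 186.] 4735 [473.9, -415.9, 186.5, 288.2, 79.0] z [0.016 0.022 0.031]
obj [137. 171.] 235 [535.7, 456.3, 86.0, 88.6, 0.7] z [0.016 0.024 0.03 ]
obj [221. 201.] 316 [433.1, 181.7, 64.4, 46.4, 13.0] z [0.038 0.052 0.059]
obj [316. 201.] 314 [428.7, -121.0, 63.9, 46.9, 8.5] z [0.039 0.053 0.058]
obj [184. 234.] 390 [347.1, 298.4, 42.6, 198.3, 75.5] z [0.016 0.019 0.024]
obj [134. 215.] 173 [390.7, 460.3, 41.9, 44.5, 1.9] z [0.017 0.044 0.049]
obj [336. 229.] 111 [338.3, -183.8, 33.7, 33.5, 29.4] z [0.017 0.075 0.083]
obj [370. 253.] 317 [264.4, -276.4, 73.6, 74.5, 0.9] z [0.021 0.073 0.097]
obj
[... 846 characters left out ...]
363.3, 4.5, 135.3, 1.6] z [0.041 0.05  0.059]
c [293.  89.] 136 [789.3, -58.0, 245.2, 6.0, 89.8] z [0.041 0.05  0.059]
c [104. 145.] 192 [619.7, 551.9, 294.8, 20.7, 0.0] z [0.041 0.049 0.059]
c [280. 114.] 83 [707.7, -13.3, 170.8, 4.1, 83.2] z [0.041 0.05  0.059]
c [163. 139.] 43 [637.8, 369.9, 23.5, 63.5, 49.6] z [0.041 0.05  0.058]
c [452. 189.] 234 [460.3, -552.8, 298.3, 7.3, 0.5] z [0.041 0.05  0.059]
c [221. 201.] 292 [433.2, 181.7, 64.3, 46.4, 12.8] z [0.047 0.053 0.058]
c [316. 201.] 291 [428.9, -121.4, 63.5, 46.1, 8.5] z [0.048 0.053 0.058]
c [133. 215.] 138 [390.8, 462.5, 40.4, 40.7, 15.7] z [0.04  0.045 0.049]
c [373. 254.] 39 [263.1, -295.3, 23.3, 58.0, 80.8] z [0.042 0.051 0.058]
```

View pics/crop.png

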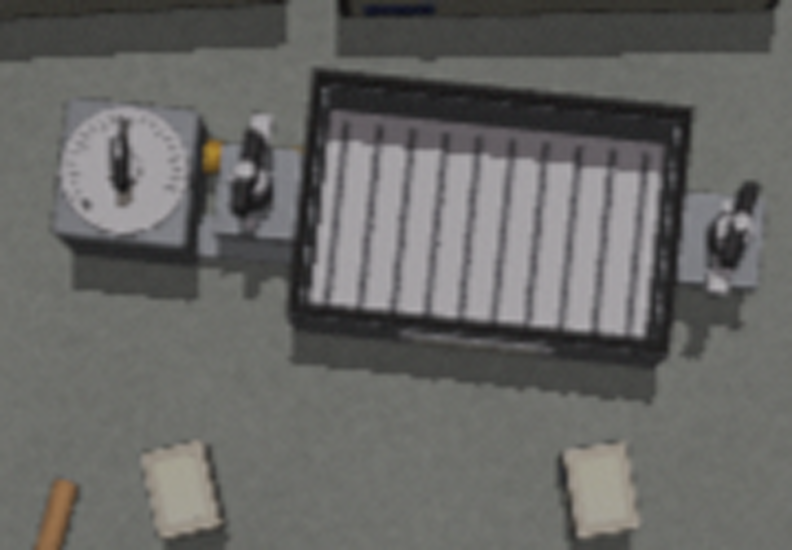

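The depth agrees with the given sizes:

| Thing | Position (mm) | Yaw / angle |
|---|---|---|
| Chest | (626, -43) | -7° |
| Carton A | (433, 182) | 13° |
| Carton B | (429, -121) | 8.5° |
| Lid | about (474, -416) | – |

Both cams read about 0.18 rad, and the peak pointer about 2.25 rad. Next I move over carton A.

```bash
cat >> h.py <<'E'
def plan(x,y,z,yawdeg,step=30.,rs=.1):
    o=readout.get_obs(); p=o["ee_pos"]*1000; R=Ro.from_euler("xyz",o["tcp_rot"]).as_matrix()
    yaw=np.radians(yawdeg); Rt=Ro.from_euler("xyz",[np.pi,0,yaw]).as_matrix()
    rv=Ro.from_matrix(R.T@Rt).as_rotvec(); d=Rt.T@(np.array([x,y,z])-p)
    nr=int(np.ceil(np.abs(rv).max()/rs)); nt=int(np.ceil(np.linalg.norm(d)/step))
    print(f"t={o['time_s']:.1f} at {p.round(1)} rot {o['tcp_rot'].round(3)} F {o['contact_force'].round(1)} op {o['opening']:.3f}")
    print("turn",nr,"x",(rv/max(nr,1)).round(4)," shift",nt,"x",(d/max(nt,1)).round(1),"total",d.round(1))
E
python3 -c "
from h import *
plan(433,182,150,103)"
```

```text
t=0.1 at [144.3 530.5 230.8] rot [-3.14  -0.     2.876] F [ 0.7  1.3 -0.7] op 0.086
turn 11 x [-0.0001  0.      0.098 ]  shift 16 x [-25.3  12.7   5. ] total [-404.5  202.9   80.8]
```

Emit:
{"name": "apply_moves", "arguments": {"motion": [{"az": 0.098}, {"az": 0.098}, {"az": 0.098}, {"az": 0.098}, {"az": 0.098}]}}

```text
invalid input at $.motion[0]: expected keys tx, ty, tz, ax, ay, az, hand
```

Emit:
{"name": "apply_moves", "arguments": {"motion": [{"az": 0.098}, {"az": 0.098}, {"az": 0.098}, {"az": 0.098}, {"az": 0.098}]}}

```text
invalid input at $.motion[0]: expected keys tx, ty, tz, ax, ay, az, hand
```

Emit:
{"name": "apply_moves", "arguments": {"motion": [{"az": 0.098}, {"tx": -25.3, "ty": 12.7, "tz": 0}, {"tx": -25.3, "ty": 12.7, "tz": 0}, {"tx": -25.3, "ty": 12.7, "tz": 0}, {"tx": -25.3, "ty": 12.7, "tz": 0}]}}

```text
invalid input at $.motion[0]: expected keys tx, ty, tz, ax, ay, az, hand
```

Emit:
{"name": "apply_moves", "arguments": {"motion": [{"tx": -25.3, "ty": 12.7, "tz": 0}, {"tx": -25.3, "ty": 12.7, "tz": 0}, {"tx": -25.3, "ty": 12.7, "tz": 0}, {"tx": -25.3, "ty": 12.7, "tz": 0}, {"tx": -25.3, "ty": 12.7, "tz": 0}]}}

```text
invalid input at $.motion[0]: expected keys tx, ty, tz, ax, ay, az, hand
```

Emit:
{"name": "apply_moves", "arguments": {"motion": [{"tx": -25.3, "ty": 12.7, "tz": 0}, {"tx": -25.3, "ty": 12.7, "tz": 0}, {"tx": -25.3, "ty": 12.7, "tz": 0}, {"tx": -25.3, "ty": 12.7, "tz": 0}, {"tx": -25.3, "ty": 12.7, "tz": 0}]}}

```text
invalid input at $.motion[0]: expected keys tx, ty, tz, ax, ay, az, hand
```

```bash
cat > find.py <<'E'
from h import *
import sys
# cartons: tops 45..62 mm high, in the workspace, by wrist or top
def cartons(W,d,zr=(.045,.062)):
    m=(d>0)&(W[...,2]>zr[0])&(W[...,2]<zr[1])&(np.hypot(W[...,0],W[...,1])<.8)
    n,l,s,ce=cv2.connectedComponentsWithStats(cv2.morphologyEx(m.astype(np.uint8),cv2.MORPH_OPEN,np.ones((3,3))))
    for i in range(1,n):
        r=rect(W[l==i])
        if 35<min(r[2:4])<60 and 50<max(r[2:4])<80: print(ce[i].round(),s[i,4],r)
for nm in sys.argv[2:]:
    p,d,c,M,W,o=snap(nm,f"{nm}{sys.argv[1]}"); print(nm); cartons(W,d)
E
python3 find.py 1 top wrist; python3 -c "
from h import *
plan(433,182,150,103)"
```

```text
top
[220. 201.] 284 [433.6, 181.9, 64.7, 46.2, 11.3]
[316. 201.] 284 [428.9, -121.2, 63.4, 46.1, 8.5]
wrist
t=0.2 at [144.4 530.5 231. ] rot [-3.141 -0.     2.876] F [ 0.5 -0.3  0.4] op 0.085
turn 11 x [-0.0001  0.      0.098 ]  shift 16 x [-25.3  12.7   5.1] total [-404.5  202.8   81. ]
```

View pics/top1.png

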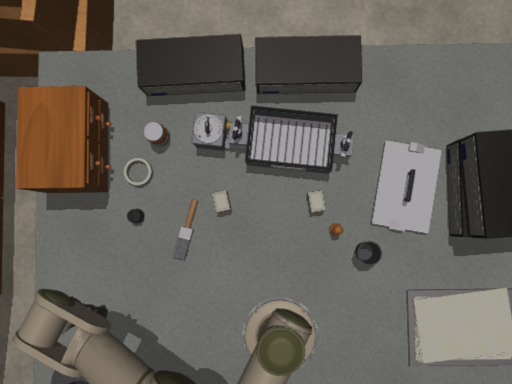

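The call was refused because every key is needed, and the picture (my fourth) shows the scene unchanged. Sending it again in full rows.

Emit:
{"name": "apply_moves", "arguments": {"motion": [{"tx": 0, "ty": 0, "tz": 0, "ax": 0, "ay": 0, "az": 0.12, "hand": -1}, {"tx": 0, "ty": 0, "tz": 0, "ax": 0, "ay": 0, "az": 0.12, "hand": -1}, {"tx": 0, "ty": 0, "tz": 0, "ax": 0, "ay": 0, "az": 0.12, "hand": -1}, {"tx": 0, "ty": 0, "tz": 0, "ax": 0, "ay": 0, "az": 0.12, "hand": -1}, {"tx": 0, "ty": 0, "tz": 0, "ax": 0, "ay": 0, "az": 0.12, "hand": -1}]}}

```text
time_s: 0.62
ee_pos: [0.1444, 0.5306, 0.2311]
tcp_rot: [-3.141, 0.0, 2.27]
contact_force: [0.5, 0.3, -0.3]
opening: 0.0858
grip_force: 0.0
```

Emit:
{"name": "apply_moves", "arguments": {"motion": [{"tx": 0, "ty": 0, "tz": 0, "ax": 0, "ay": 0, "az": 0.12, "hand": -1}, {"tx": 0, "ty": 0, "tz": 0, "ax": 0, "ay": 0, "az": 0.12, "hand": -1}, {"tx": 0, "ty": 0, "tz": 0, "ax": 0, "ay": 0, "az": 0.12, "hand": -1}, {"tx": 0, "ty": 0, "tz": 0, "ax": 0, "ay": 0, "az": 0.12, "hand": -1}, {"tx": -28, "ty": 14, "tz": 0, "ax": 0, "ay": 0, "az": 0, "hand": -1}]}}

```text
time_s: 1.03
ee_pos: [0.1626, 0.5083, 0.2308]
tcp_rot: [-3.141, -0.001, 1.791]
contact_force: [0.5, -1.4, 0.3]
opening: 0.0853
grip_force: 0.0
```

Emit:
{"name": "apply_moves", "arguments": {"motion": [{"tx": -34, "ty": 17, "tz": 0, "ax": 0, "ay": 0, "az": 0, "hand": -1}, {"tx": -34, "ty": 17, "tz": 0, "ax": 0, "ay": 0, "az": 0, "hand": -1}, {"tx": -34, "ty": 17, "tz": 0, "ax": 0, "ay": 0, "az": 0, "hand": -1}, {"tx": -34, "ty": 17, "tz": 0, "ax": 0, "ay": 0, "az": 0, "hand": -1}, {"tx": -34, "ty": 17, "tz": 0, "ax": 0, "ay": 0, "az": 0, "hand": -1}]}}

```text
time_s: 1.45
ee_pos: [0.2858, 0.3582, 0.2313]
tcp_rot: [-3.142, 0.0, 1.796]
contact_force: [0.9, 0.5, 0.6]
opening: 0.0857
grip_force: 0.0
```

Emit:
{"name": "apply_moves", "arguments": {"motion": [{"tx": -34, "ty": 17, "tz": 0, "ax": 0, "ay": 0, "az": 0, "hand": -1}, {"tx": -34, "ty": 17, "tz": 0, "ax": 0, "ay": 0, "az": 0, "hand": -1}, {"tx": -34, "ty": 17, "tz": 0, "ax": 0, "ay": 0, "az": 0, "hand": -1}, {"tx": -30, "ty": 15, "tz": 20, "ax": 0, "ay": 0, "az": 0, "hand": -1}, {"tx": 0, "ty": 0, "tz": 20, "ax": 0, "ay": 0, "az": 0, "hand": -1}]}}

```text
time_s: 1.87
ee_pos: [0.3826, 0.2424, 0.1914]
tcp_rot: [3.138, 0.001, 1.791]
contact_force: [1.0, 1.4, -0.5]
opening: 0.0853
grip_force: 0.0
```

```bash
python3 find.py 2 top wrist; python3 -c "
from h import *
plan(433,182,20,103)"
```

```text
top
[220. 201.] 274 [433.1, 181.6, 64.0, 46.4, 12.0]
[316. 201.] 290 [429.0, -121.4, 63.6, 46.4, 8.6]
wrist
[288. 244.] 2217 [432.2, 182.6, 64.2, 46.7, 12.1]
t=2.0 at [378.3 244.4 189.1] rot [-3.136  0.     1.793] F [-1.3 -0.3  0.2] op 0.085
turn 1 x [-0.0057  0.0004 -0.0047]  shift 7 x [-10.4   5.6  24.2] total [-73.1  39.3 169.1]
```

View pics/top2.png

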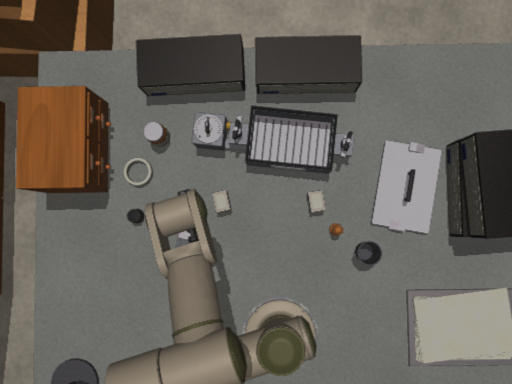

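Both cameras agree on carton A at (432.5, 182.3), 12°. Nothing else grey shows in the area the arm had hidden. Descending.

Emit:
{"name": "apply_moves", "arguments": {"motion": [{"tx": -24.3, "ty": 13, "tz": 10, "ax": -0.006, "ay": 0, "az": 0, "hand": -1}, {"tx": -24.3, "ty": 13, "tz": 20, "ax": 0, "ay": 0, "az": 0, "hand": -1}, {"tx": -24, "ty": 13, "tz": 20, "ax": 0, "ay": 0, "az": 0, "hand": -1}, {"tx": 0, "ty": 0, "tz": 30, "ax": 0, "ay": 0, "az": 0, "hand": -1}, {"tx": 0, "ty": 0, "tz": 0, "ax": 0, "ay": 0, "az": 0, "hand": -1}]}}

```text
time_s: 2.38
ee_pos: [0.432, 0.1835, 0.1085]
tcp_rot: [-3.141, -0.001, 1.795]
contact_force: [-2.6, 0.5, -0.5]
opening: 0.0854
grip_force: 0.0
```

```bash
python3 -c "
from h import *
plan(432.5,182.3,20,102.5)"
```

```text
t=2.4 at [432.  183.5 108.5] rot [-3.141e+00 -1.000e-03  1.795e+00] F [-2.6  0.5 -0.5] op 0.085
turn 1 x [-0.001  -0.0007  0.0061]  shift 3 x [-0.4  0.1 29.5] total [-1.3  0.3 88.5]
```

Emit:
{"name": "apply_moves", "arguments": {"motion": [{"tx": -1.3, "ty": 0, "tz": 22, "ax": 0, "ay": 0, "az": 0.006, "hand": -1}, {"tx": 0, "ty": 0, "tz": 22, "ax": 0, "ay": 0, "az": 0, "hand": -1}, {"tx": 0, "ty": 0, "tz": 22, "ax": 0, "ay": 0, "az": 0, "hand": -1}, {"tx": 0, "ty": 0, "tz": 22, "ax": 0, "ay": 0, "az": 0, "hand": -1}, {"tx": 0, "ty": 0, "tz": 0, "ax": 0, "ay": 0, "az": 0, "hand": 1}]}}

```text
time_s: 2.8
ee_pos: [0.4329, 0.1837, 0.0223]
tcp_rot: [3.14, -0.001, 1.792]
contact_force: [-1.2, -0.7, 0.4]
opening: 0.0752
grip_force: 0.0
```

Emit:
{"name": "apply_moves", "arguments": {"motion": [{"tx": 0, "ty": 0, "tz": 0, "ax": 0, "ay": 0, "az": 0, "hand": 1}, {"tx": 0, "ty": 0, "tz": 0, "ax": 0, "ay": 0, "az": 0, "hand": 1}, {"tx": 0, "ty": 0, "tz": 0, "ax": 0, "ay": 0, "az": 0, "hand": 1}, {"tx": 0, "ty": 0, "tz": 0, "ax": 0, "ay": 0, "az": 0, "hand": 1}, {"tx": 0, "ty": 0, "tz": 0, "ax": 0, "ay": 0, "az": 0, "hand": 1}]}}

```text
time_s: 3.22
ee_pos: [0.435, 0.1832, 0.025]
tcp_rot: [3.133, -0.0, 1.79]
contact_force: [-1.3, 2.8, 8.6]
opening: 0.0632
grip_force: 67.4
```

Emit:
{"name": "apply_moves", "arguments": {"motion": [{"tx": 0, "ty": 0, "tz": -20, "ax": 0, "ay": 0, "az": 0, "hand": 1}, {"tx": 0, "ty": 0, "tz": -30, "ax": 0, "ay": 0, "az": 0, "hand": 1}, {"tx": 0, "ty": 0, "tz": -30, "ax": 0, "ay": 0, "az": 0, "hand": 1}, {"tx": 0, "ty": 0, "tz": -30, "ax": 0, "ay": 0, "az": 0, "hand": 1}, {"tx": 0, "ty": 0, "tz": -20, "ax": 0, "ay": 0, "az": 0, "hand": 1}]}}

```text
time_s: 3.63
ee_pos: [0.4339, 0.1827, 0.1569]
tcp_rot: [3.132, 0.0, 1.79]
contact_force: [0.5, -0.4, -2.2]
opening: 0.0632
grip_force: 67.8
```

```bash
python3 -c "
from h import *
a=np.radians(-7); ex=np.array([np.cos(a),np.sin(a)]); ey=np.array([-np.sin(a),np.cos(a)])
t=np.array([625.7,-42.8])+58*ey; print(t)
plan(*t,150,83)
print(np.array([625.7,-42.8])-58*ey)"
```

```text
[632.76842192  14.7676768 ]
t=3.6 at [433.9 182.7 156.9] rot [3.132 0.    1.79 ] F [ 0.5 -0.4 -2.2] op 0.063
turn 4 x [ 0.0024 -0.0004  0.0853]  shift 9 x [-15.8  24.2   0.8] total [-142.4  217.8    6.9]
[ 618.63157808 -100.3676768 ]
```

Emit:
{"name": "apply_moves", "arguments": {"motion": [{"tx": 0, "ty": 0, "tz": 0, "ax": 0.0024, "ay": 0, "az": 0.085, "hand": 1}, {"tx": 0, "ty": 0, "tz": 0, "ax": 0.0024, "ay": 0, "az": 0.085, "hand": 1}, {"tx": 0, "ty": 0, "tz": 0, "ax": 0.0024, "ay": 0, "az": 0.085, "hand": 1}, {"tx": 0, "ty": 0, "tz": 0, "ax": 0.0024, "ay": 0, "az": 0.085, "hand": 1}, {"tx": -15.8, "ty": 24.2, "tz": 0, "ax": 0, "ay": 0, "az": 0, "hand": 1}]}}

```text
time_s: 4.05
ee_pos: [0.4529, 0.1658, 0.1541]
tcp_rot: [-3.136, -0.001, 1.448]
contact_force: [0.9, 1.5, -2.6]
opening: 0.063
grip_force: 67.6
```

Emit:
{"name": "apply_moves", "arguments": {"motion": [{"tx": -15.8, "ty": 24.2, "tz": 0, "ax": 0, "ay": 0, "az": 0, "hand": 1}, {"tx": -15.8, "ty": 24.2, "tz": 0, "ax": 0, "ay": 0, "az": 0, "hand": 1}, {"tx": -15.8, "ty": 24.2, "tz": 0, "ax": 0, "ay": 0, "az": 0, "hand": 1}, {"tx": -15.8, "ty": 24.2, "tz": 0, "ax": 0, "ay": 0, "az": 0, "hand": 1}, {"tx": -15.8, "ty": 24.2, "tz": 0, "ax": 0, "ay": 0, "az": 0, "hand": 1}]}}

```text
time_s: 4.47
ee_pos: [0.567, 0.0699, 0.1535]
tcp_rot: [-3.138, -0.0, 1.45]
contact_force: [0.1, -0.0, -2.0]
opening: 0.0629
grip_force: 67.6
```

Emit:
{"name": "apply_moves", "arguments": {"motion": [{"tx": -15.8, "ty": 24.2, "tz": 0, "ax": 0, "ay": 0, "az": 0, "hand": 1}, {"tx": -15.8, "ty": 24.2, "tz": 0, "ax": 0, "ay": 0, "az": 0, "hand": 1}, {"tx": -15.8, "ty": 24.2, "tz": 0, "ax": 0, "ay": 0, "az": 0, "hand": 1}, {"tx": 0, "ty": 0, "tz": 0, "ax": 0, "ay": 0, "az": 0, "hand": 1}, {"tx": 0, "ty": 0, "tz": 0, "ax": 0, "ay": 0, "az": 0, "hand": 1}]}}

```text
time_s: 4.88
ee_pos: [0.6329, 0.0141, 0.1525]
tcp_rot: [-3.137, -0.0, 1.448]
contact_force: [-0.7, -0.5, -2.9]
opening: 0.0628
grip_force: 67.7
```

```bash
cat > chest.py <<'E'
from h import *
p,d,c,M,W,o=snap("wrist","wc1"); z=W[...,2]
m=(d>0)&(z>.085)&(z<.103)
n,l,s,ce=cv2.connectedComponentsWithStats(m.astype(np.uint8))
for i in range(1,n):
    if s[i,4]>300: print(ce[i].round(),s[i,4],rect(W[l==i]))
E
python3 chest.py; python3 -c "
from h import *
plan(632.8,14.8,37,83)"
```

```text
[491.  28.] 1380 [802.8, 116.4, 17.2, 41.9, 32.6]
[253. 154.] 7966 [633.4, 27.5, 129.7, 177.1, 83.0]
[459. 203.] 3584 [790.8, -8.4, 160.8, 37.9, 76.5]
t=4.9 at [632.3  15.  152.6] rot [-3.137e+00 -1.000e-03  1.449e+00] F [-0.6  0.6 -2.4] op 0.063
turn 1 x [-0.0046 -0.0006  0.0007]  shift 4 x [-0.   0.1 28.9] total [ -0.2   0.5 115.6]
```

View pics/wc1.png

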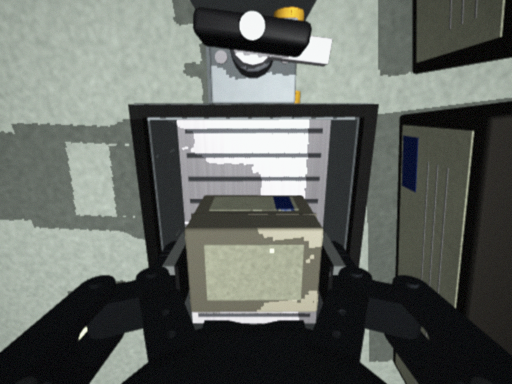

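The wrist view shows carton A held square between the walls: chest edges at u≈150 and 365, carton spanning 187–322. Lowering and releasing.

Emit:
{"name": "apply_moves", "arguments": {"motion": [{"tx": 0, "ty": 0, "tz": 28, "ax": -0.005, "ay": 0, "az": 0, "hand": 1}, {"tx": 0, "ty": 0, "tz": 28, "ax": 0, "ay": 0, "az": 0, "hand": 1}, {"tx": 0, "ty": 0, "tz": 25, "ax": 0, "ay": 0, "az": 0, "hand": 1}, {"tx": 0, "ty": 0, "tz": 20, "ax": 0, "ay": 0, "az": 0, "hand": 1}, {"tx": 0, "ty": 0, "tz": 10, "ax": 0, "ay": 0, "az": 0, "hand": 1}]}}

```text
time_s: 5.35
ee_pos: [0.6308, 0.0163, 0.0395]
tcp_rot: [-3.139, -0.001, 1.451]
contact_force: [-1.1, 0.1, -1.9]
opening: 0.063
grip_force: 67.8
```

Emit:
{"name": "apply_moves", "arguments": {"motion": [{"tx": 0, "ty": 0, "tz": 5, "ax": 0, "ay": 0, "az": 0, "hand": 1}, {"tx": 0, "ty": 0, "tz": 0, "ax": 0, "ay": 0, "az": 0, "hand": 1}]}}

```text
time_s: 5.52
ee_pos: [0.6322, 0.0159, 0.0379]
tcp_rot: [3.14, -0.0, 1.451]
contact_force: [-0.2, 0.1, -2.4]
opening: 0.0631
grip_force: 67.7
```

Emit:
{"name": "apply_moves", "arguments": {"motion": [{"tx": 0, "ty": 0, "tz": 2, "ax": 0, "ay": 0, "az": 0, "hand": 1}, {"tx": 0, "ty": 0, "tz": 1, "ax": 0, "ay": 0, "az": 0, "hand": 1}, {"tx": 0, "ty": 0, "tz": 0, "ax": 0, "ay": 0, "az": 0, "hand": -1}, {"tx": 0, "ty": 0, "tz": 0, "ax": 0, "ay": 0, "az": 0, "hand": -1}, {"tx": 0, "ty": 0, "tz": 0, "ax": 0, "ay": 0, "az": 0, "hand": -1}]}}

```text
time_s: 5.93
ee_pos: [0.633, 0.0152, 0.0344]
tcp_rot: [3.139, -0.0, 1.45]
contact_force: [-0.2, 0.5, -0.1]
opening: 0.0853
grip_force: 0.0
```

Emit:
{"name": "apply_moves", "arguments": {"motion": [{"tx": 0, "ty": 0, "tz": 0, "ax": 0, "ay": 0, "az": 0, "hand": -1}, {"tx": 0, "ty": 0, "tz": 0, "ax": 0, "ay": 0, "az": 0, "hand": -1}, {"tx": 0, "ty": 0, "tz": -25, "ax": 0, "ay": 0, "az": 0, "hand": -1}, {"tx": 0, "ty": 0, "tz": -35, "ax": 0, "ay": 0, "az": 0, "hand": -1}, {"tx": 0, "ty": 0, "tz": -40, "ax": 0, "ay": 0, "az": 0, "hand": -1}]}}

```text
time_s: 6.35
ee_pos: [0.6316, 0.0152, 0.1332]
tcp_rot: [-3.139, -0.001, 1.45]
contact_force: [0.5, -0.4, 0.1]
opening: 0.0855
grip_force: 0.0
```

Emit:
{"name": "apply_moves", "arguments": {"motion": [{"tx": 0, "ty": 0, "tz": -35, "ax": 0, "ay": 0, "az": 0, "hand": -1}, {"tx": 0, "ty": 0, "tz": -20, "ax": 0, "ay": 0, "az": 0, "hand": -1}, {"tx": 0, "ty": 0, "tz": 0, "ax": 0, "ay": 0, "az": 0, "hand": -1}]}}

```text
time_s: 6.6
ee_pos: [0.6341, 0.0149, 0.194]
tcp_rot: [3.131, -0.0, 1.45]
contact_force: [-0.2, -0.0, -0.1]
opening: 0.0854
grip_force: 0.0
```

```bash
python3 find.py 3 top; python3 -c "
from h import *
plan(429,-121.3,150,98.5,36,.12)"
```

```text
top
[316. 201.] 281 [428.9, -121.4, 63.4, 46.8, 8.8]
t=6.7 at [633.2  14.9 190.9] rot [ 3.136 -0.     1.45 ] F [ 0.3 -1.1 -0.5] op 0.085
turn 3 x [ 0.002   0.0002 -0.0898]  shift 7 x [-14.9 -31.7   5.8] total [-104.6 -222.1   40.9]
```

Emit:
{"name": "apply_moves", "arguments": {"motion": [{"tx": 0, "ty": 0, "tz": 0, "ax": 0.002, "ay": 0, "az": -0.09, "hand": -1}, {"tx": 0, "ty": 0, "tz": 0, "ax": 0.002, "ay": 0, "az": -0.09, "hand": -1}, {"tx": 0, "ty": 0, "tz": 0, "ax": 0.002, "ay": 0, "az": -0.09, "hand": -1}, {"tx": -13, "ty": -27.8, "tz": 0, "ax": 0, "ay": 0, "az": 0, "hand": -1}, {"tx": -13, "ty": -27.8, "tz": 0, "ax": 0, "ay": 0, "az": 0, "hand": -1}]}}

```text
time_s: 7.07
ee_pos: [0.5804, -0.0186, 0.1864]
tcp_rot: [-3.134, -0.002, 1.722]
contact_force: [0.2, -0.8, 0.9]
opening: 0.0854
grip_force: 0.0
```

Emit:
{"name": "apply_moves", "arguments": {"motion": [{"tx": -13, "ty": -27.8, "tz": 0, "ax": 0, "ay": 0, "az": 0, "hand": -1}, {"tx": -13, "ty": -27.8, "tz": 0, "ax": 0, "ay": 0, "az": 0, "hand": -1}, {"tx": -13, "ty": -27.8, "tz": 0, "ax": 0, "ay": 0, "az": 0, "hand": -1}, {"tx": -13, "ty": -27.8, "tz": 0, "ax": 0, "ay": 0, "az": 0, "hand": -1}, {"tx": -13, "ty": -27.8, "tz": 20, "ax": 0, "ay": 0, "az": 0, "hand": -1}]}}

```text
time_s: 7.48
ee_pos: [0.453, -0.1047, 0.1705]
tcp_rot: [-3.14, 0.001, 1.72]
contact_force: [1.5, -1.3, 0.5]
opening: 0.0855
grip_force: 0.0
```

Emit:
{"name": "apply_moves", "arguments": {"motion": [{"tx": -13, "ty": -27.8, "tz": 20, "ax": 0, "ay": 0, "az": 0, "hand": -1}, {"tx": 0, "ty": 0, "tz": 0, "ax": 0, "ay": 0, "az": 0, "hand": -1}]}}

```text
time_s: 7.65
ee_pos: [0.4221, -0.1209, 0.1454]
tcp_rot: [-3.128, -0.007, 1.717]
contact_force: [0.4, -0.1, -0.0]
opening: 0.0857
grip_force: 0.0
```

```bash
python3 find.py 4 wrist; python3 -c "
from h import *
plan(429,-121.3,22,98.5,36,.12)"
```

```text
wrist
[261. 196.] 3497 [427.9, -121.3, 64.1, 46.1, 8.4]
t=7.7 at [ 424.9 -120.9  147.2] rot [-3.132 -0.005  1.717] F [1.  0.2 0.9] op 0.086
turn 1 x [-0.0098 -0.005  -0.0025]  shift 4 x [-0.3  1.  31.3] total [ -1.    4.  125.2]
```

Emit:
{"name": "apply_moves", "arguments": {"motion": [{"tx": 0, "ty": 2, "tz": 15, "ax": 0, "ay": 0, "az": 0, "hand": -1}, {"tx": 0, "ty": 0, "tz": 30, "ax": 0, "ay": 0, "az": 0, "hand": -1}, {"tx": 0, "ty": 0, "tz": 30, "ax": 0, "ay": 0, "az": 0, "hand": -1}, {"tx": 0, "ty": 0, "tz": 30, "ax": 0, "ay": 0, "az": 0, "hand": -1}, {"tx": 0, "ty": 0, "tz": 18, "ax": 0, "ay": 0, "az": 0, "hand": -1}]}}

```text
time_s: 8.12
ee_pos: [0.4289, -0.1196, 0.0239]
tcp_rot: [-3.135, -0.003, 1.72]
contact_force: [-0.1, 0.1, 0.0]
opening: 0.0853
grip_force: 0.0
```

Emit:
{"name": "apply_moves", "arguments": {"motion": [{"tx": 0, "ty": 0, "tz": 0, "ax": 0, "ay": 0, "az": 0, "hand": -1}, {"tx": 0, "ty": 0, "tz": 0, "ax": 0, "ay": 0, "az": 0, "hand": 1}, {"tx": 0, "ty": 0, "tz": 0, "ax": 0, "ay": 0, "az": 0, "hand": 1}, {"tx": 0, "ty": 0, "tz": 0, "ax": 0, "ay": 0, "az": 0, "hand": 1}, {"tx": 0, "ty": 0, "tz": 0, "ax": 0, "ay": 0, "az": 0, "hand": 1}]}}

```text
time_s: 8.53
ee_pos: [0.43, -0.1208, 0.0278]
tcp_rot: [-3.139, 0.001, 1.72]
contact_force: [0.5, 1.6, 4.8]
opening: 0.0632
grip_force: 66.3
```

Emit:
{"name": "apply_moves", "arguments": {"motion": [{"tx": 0, "ty": 0, "tz": 0, "ax": 0, "ay": 0, "az": 0, "hand": 1}, {"tx": 0, "ty": 0, "tz": 0, "ax": 0, "ay": 0, "az": 0, "hand": 1}]}}

```text
time_s: 8.7
ee_pos: [0.43, -0.1208, 0.0277]
tcp_rot: [-3.139, 0.001, 1.72]
contact_force: [0.2, 1.4, 7.3]
opening: 0.0627
grip_force: 66.6
```

Emit:
{"name": "apply_moves", "arguments": {"motion": [{"tx": 0, "ty": 0, "tz": -20, "ax": 0, "ay": 0, "az": 0, "hand": 1}, {"tx": 0, "ty": 0, "tz": -30, "ax": 0, "ay": 0, "az": 0, "hand": 1}, {"tx": 0, "ty": 0, "tz": -30, "ax": 0, "ay": 0, "az": 0, "hand": 1}, {"tx": 0, "ty": 0, "tz": -30, "ax": 0, "ay": 0, "az": 0, "hand": 1}, {"tx": 0, "ty": 0, "tz": -25, "ax": 0, "ay": 0, "az": 0, "hand": 1}]}}

```text
time_s: 9.12
ee_pos: [0.4299, -0.1205, 0.1642]
tcp_rot: [-3.139, 0.001, 1.72]
contact_force: [-0.2, -0.6, -1.4]
opening: 0.0627
grip_force: 66.7
```

```bash
python3 -c "
from h import *
plan(618.6,-100.4,155,83,36,.12)"
```

```text
t=9.1 at [ 429.9 -120.5  164.2] rot [-3.139e+00  1.000e-03  1.720e+00] F [-0.2 -0.6 -1.4] op 0.063
turn 3 x [-0.0009  0.0003  0.0904]  shift 6 x [ 7.2 30.8  1.5] total [ 42.9 184.9   9.2]
```

Emit:
{"name": "apply_moves", "arguments": {"motion": [{"tx": 0, "ty": 0, "tz": 0, "ax": 0, "ay": 0, "az": 0.09, "hand": 1}, {"tx": 0, "ty": 0, "tz": 0, "ax": 0, "ay": 0, "az": 0.09, "hand": 1}, {"tx": 0, "ty": 0, "tz": 0, "ax": 0, "ay": 0, "az": 0.09, "hand": 1}, {"tx": 6.1, "ty": 26.4, "tz": 0, "ax": 0, "ay": 0, "az": 0, "hand": 1}, {"tx": 6.1, "ty": 26.4, "tz": 0, "ax": 0, "ay": 0, "az": 0, "hand": 1}]}}

```text
time_s: 9.53
ee_pos: [0.4839, -0.1147, 0.1622]
tcp_rot: [-3.138, 0.001, 1.448]
contact_force: [0.8, -1.1, -1.1]
opening: 0.0628
grip_force: 66.8
```

Emit:
{"name": "apply_moves", "arguments": {"motion": [{"tx": 6.1, "ty": 26.4, "tz": 0, "ax": 0, "ay": 0, "az": 0, "hand": 1}, {"tx": 6.1, "ty": 26.4, "tz": 0, "ax": 0, "ay": 0, "az": 0, "hand": 1}, {"tx": 6.1, "ty": 26.4, "tz": 0, "ax": 0, "ay": 0, "az": 0, "hand": 1}, {"tx": 6.1, "ty": 26.4, "tz": 0, "ax": 0, "ay": 0, "az": 0, "hand": 1}, {"tx": 6.3, "ty": 26.5, "tz": 0, "ax": 0, "ay": 0, "az": 0, "hand": 1}]}}

```text
time_s: 9.95
ee_pos: [0.6196, -0.0998, 0.1611]
tcp_rot: [-3.137, 0.0, 1.45]
contact_force: [0.4, -0.0, -0.7]
opening: 0.063
grip_force: 66.8
```

Emit:
{"name": "apply_moves", "arguments": {"motion": [{"tx": 0, "ty": 0, "tz": 0, "ax": 0, "ay": 0, "az": 0, "hand": 1}, {"tx": 0, "ty": 0, "tz": 0, "ax": 0, "ay": 0, "az": 0, "hand": 1}]}}

```text
time_s: 10.12
ee_pos: [0.6189, -0.0999, 0.1603]
tcp_rot: [-3.136, 0.0, 1.451]
contact_force: [0.6, -0.2, -2.1]
opening: 0.063
grip_force: 66.8
```

```bash
python3 -c "
from h import *
plan(618.6,-100.4,40,83,36,.12)"
```

```text
t=10.1 at [618.9 -99.9 160.3] rot [-3.136  0.     1.451] F [ 0.6 -0.2 -2.1] op 0.063
turn 1 x [-0.0052  0.0004  0.002 ]  shift 4 x [-0.1 -0.1 30.1] total [ -0.6  -0.3 120.3]
```

Emit:
{"name": "apply_moves", "arguments": {"motion": [{"tx": 0, "ty": 0, "tz": 28, "ax": -0.005, "ay": 0, "az": 0, "hand": 1}, {"tx": 0, "ty": 0, "tz": 30, "ax": 0, "ay": 0, "az": 0, "hand": 1}, {"tx": 0, "ty": 0, "tz": 30, "ax": 0, "ay": 0, "az": 0, "hand": 1}, {"tx": 0, "ty": 0, "tz": 22, "ax": 0, "ay": 0, "az": 0, "hand": 1}, {"tx": 0, "ty": 0, "tz": 8, "ax": 0, "ay": 0, "az": 0, "hand": 1}]}}

```text
time_s: 10.53
ee_pos: [0.616, -0.0999, 0.0398]
tcp_rot: [-3.136, -0.001, 1.449]
contact_force: [-0.8, 0.2, -0.4]
opening: 0.0628
grip_force: 67.0
```

Emit:
{"name": "apply_moves", "arguments": {"motion": [{"tx": 0, "ty": 0, "tz": 2, "ax": 0, "ay": 0, "az": 0, "hand": 1}, {"tx": 0, "ty": 0, "tz": 1, "ax": 0, "ay": 0, "az": 0, "hand": 1}, {"tx": 0, "ty": 0, "tz": 1, "ax": 0, "ay": 0, "az": 0, "hand": 1}]}}

```text
time_s: 10.78
ee_pos: [0.6187, -0.1006, 0.04]
tcp_rot: [3.139, 0.001, 1.45]
contact_force: [0.2, -0.3, 1.3]
opening: 0.0627
grip_force: 67.2
```

Emit:
{"name": "apply_moves", "arguments": {"motion": [{"tx": 0, "ty": 0, "tz": 0, "ax": 0, "ay": 0, "az": 0, "hand": -1}, {"tx": 0, "ty": 0, "tz": 0, "ax": 0, "ay": 0, "az": 0, "hand": -1}, {"tx": 0, "ty": 0, "tz": 0, "ax": 0, "ay": 0, "az": 0, "hand": -1}, {"tx": 0, "ty": 0, "tz": 0, "ax": 0, "ay": 0, "az": 0, "hand": -1}, {"tx": 0, "ty": 0, "tz": -20, "ax": 0, "ay": 0, "az": 0, "hand": -1}]}}

```text
time_s: 11.2
ee_pos: [0.6168, -0.0998, 0.0559]
tcp_rot: [-3.136, -0.001, 1.45]
contact_force: [0.3, 0.2, -0.6]
opening: 0.0852
grip_force: 0.0
```

Emit:
{"name": "apply_moves", "arguments": {"motion": [{"tx": 0, "ty": 0, "tz": -35, "ax": 0, "ay": 0, "az": 0, "hand": -1}, {"tx": 0, "ty": 0, "tz": -35, "ax": 0, "ay": 0, "az": 0, "hand": -1}, {"tx": 0, "ty": 0, "tz": -35, "ax": 0, "ay": 0, "az": 0, "hand": -1}, {"tx": 0, "ty": 0, "tz": -35, "ax": 0, "ay": 0, "az": 0, "hand": -1}, {"tx": 0, "ty": 0, "tz": -20, "ax": 0, "ay": 0, "az": 0, "hand": -1}]}}

```text
time_s: 11.62
ee_pos: [0.619, -0.1003, 0.2233]
tcp_rot: [3.136, 0.002, 1.45]
contact_force: [0.4, -1.1, 0.1]
opening: 0.0855
grip_force: 0.0
```

```bash
cat > lid.py <<'E'
from h import *
import sys
p,d,c,M,W,o=snap(sys.argv[1],sys.argv[2]); z=W[...,2]
near=(abs(W[...,0]-.474)<.22)&(abs(W[...,1]+.416)<.13)&(d>0)
for tag,lo,hi in (("plate",.012,.032),("handle",.055,.08),("keeper",.026,.04)):
    n,l,s,ce=cv2.connectedComponentsWithStats((near&(z>lo)&(z<hi)).astype(np.uint8))
    for i in range(1,n):
        if s[i,4]>20: print(tag,ce[i].round(),s[i,4],rect(W[l==i]),np.median(W[l==i][:,2]).round(4),W[l==i].mean(0).round(4))
E
python3 lid.py top top5; python3 -c "
from h import *
plan(460,-400,200,-11,36,.12)"
```

```text
plate [406. 186.] 4706 [473.7, -415.7, 188.3, 287.8, 79.2] 0.0211 [ 0.4728 -0.415   0.0211]
handle [410. 185.] 169 [473.7, -415.9, 17.0, 104.0, 79.8] 0.0664 [ 0.473  -0.4149  0.0664]
handle [376. 249.] 27 [277.0, -302.0, 41.7, 9.7, 25.7] 0.0673 [ 0.2749 -0.3041  0.0682]
keeper [414. 146.] 71 [599.7, -446.4, 38.9, 28.7, 79.4] 0.0296 [ 0.6007 -0.4429  0.0299]
keeper [399. 225.] 83 [347.6, -384.8, 41.8, 29.3, 82.8] 0.0296 [ 0.3484 -0.3884  0.0298]
t=11.7 at [ 619.9 -100.6  226.2] rot [3.131e+00 3.000e-03 1.450e+00] F [0.5 0.4 2.9] op 0.085
turn 14 x [ 0.0008 -0.0005  0.1173]  shift 10 x [-10.   32.4   2.6] total [-99.9 324.4  26.2]
```

View pics/top5.png

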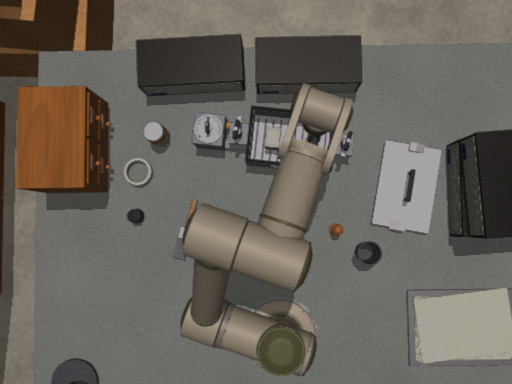

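Carton A shows in the chest at px (273,138). The lid is still at about (473.6, -415.7) with its long axis near -11°. Moving over it.

Emit:
{"name": "apply_moves", "arguments": {"motion": [{"tx": 0, "ty": 0, "tz": 0, "ax": 0, "ay": 0, "az": 0.117, "hand": -1}, {"tx": 0, "ty": 0, "tz": 0, "ax": 0, "ay": 0, "az": 0.117, "hand": -1}, {"tx": 0, "ty": 0, "tz": 0, "ax": 0, "ay": 0, "az": 0.117, "hand": -1}, {"tx": 0, "ty": 0, "tz": 0, "ax": 0, "ay": 0, "az": 0.117, "hand": -1}, {"tx": 0, "ty": 0, "tz": 0, "ax": 0, "ay": 0, "az": 0.117, "hand": -1}]}}

```text
time_s: 12.08
ee_pos: [0.6183, -0.1002, 0.2185]
tcp_rot: [3.141, 0.0, 0.859]
contact_force: [-0.7, 0.4, -0.3]
opening: 0.0854
grip_force: 0.0
```

Emit:
{"name": "apply_moves", "arguments": {"motion": [{"tx": 0, "ty": 0, "tz": 0, "ax": 0, "ay": 0, "az": 0.117, "hand": -1}, {"tx": 0, "ty": 0, "tz": 0, "ax": 0, "ay": 0, "az": 0.117, "hand": -1}, {"tx": 0, "ty": 0, "tz": 0, "ax": 0, "ay": 0, "az": 0.117, "hand": -1}, {"tx": 0, "ty": 0, "tz": 0, "ax": 0, "ay": 0, "az": 0.117, "hand": -1}, {"tx": 0, "ty": 0, "tz": 0, "ax": 0, "ay": 0, "az": 0.117, "hand": -1}]}}

```text
time_s: 12.5
ee_pos: [0.6183, -0.1002, 0.2184]
tcp_rot: [3.141, 0.0, 0.274]
contact_force: [-0.7, -0.0, -0.1]
opening: 0.0856
grip_force: 0.0
```

Emit:
{"name": "apply_moves", "arguments": {"motion": [{"tx": 0, "ty": 0, "tz": 0, "ax": 0, "ay": 0, "az": 0.117, "hand": -1}, {"tx": 0, "ty": 0, "tz": 0, "ax": 0, "ay": 0, "az": 0.117, "hand": -1}, {"tx": 0, "ty": 0, "tz": 0, "ax": 0, "ay": 0, "az": 0.117, "hand": -1}, {"tx": 0, "ty": 0, "tz": 0, "ax": 0, "ay": 0, "az": 0.117, "hand": -1}, {"tx": -10, "ty": 32.4, "tz": 0, "ax": 0, "ay": 0, "az": 0, "hand": -1}]}}

```text
time_s: 12.92
ee_pos: [0.6037, -0.1267, 0.2183]
tcp_rot: [-3.14, -0.001, -0.191]
contact_force: [0.0, -0.1, 0.5]
opening: 0.0854
grip_force: 0.0
```

Emit:
{"name": "apply_moves", "arguments": {"motion": [{"tx": -10, "ty": 32.4, "tz": 0, "ax": 0, "ay": 0, "az": 0, "hand": -1}, {"tx": -10, "ty": 32.4, "tz": 0, "ax": 0, "ay": 0, "az": 0, "hand": -1}, {"tx": -10, "ty": 32.4, "tz": 0, "ax": 0, "ay": 0, "az": 0, "hand": -1}, {"tx": -10, "ty": 32.4, "tz": 0, "ax": 0, "ay": 0, "az": 0, "hand": -1}, {"tx": -10, "ty": 32.4, "tz": 0, "ax": 0, "ay": 0, "az": 0, "hand": -1}]}}

```text
time_s: 13.33
ee_pos: [0.522, -0.2811, 0.2187]
tcp_rot: [3.141, -0.0, -0.188]
contact_force: [0.2, -0.7, -0.3]
opening: 0.0855
grip_force: 0.0
```

Emit:
{"name": "apply_moves", "arguments": {"motion": [{"tx": -10, "ty": 32.4, "tz": 0, "ax": 0, "ay": 0, "az": 0, "hand": -1}, {"tx": -10, "ty": 32.4, "tz": 0, "ax": 0, "ay": 0, "az": 0, "hand": -1}, {"tx": -10, "ty": 32.4, "tz": 0, "ax": 0, "ay": 0, "az": 0, "hand": -1}, {"tx": -10, "ty": 32.4, "tz": 20, "ax": 0, "ay": 0, "az": 0, "hand": -1}, {"tx": 0, "ty": 0, "tz": 0, "ax": 0, "ay": 0, "az": 0, "hand": -1}]}}

```text
time_s: 13.75
ee_pos: [0.456, -0.4037, 0.1953]
tcp_rot: [-3.14, 0.004, -0.193]
contact_force: [-0.2, -0.2, -1.4]
opening: 0.0852
grip_force: 0.0
```

```bash
python3 lid.py wrist wl; python3 -c "
from h import *
plan(473.6,-415.7,100,-11,36,.12)
p,d,c,M,W,o=snap('top')
z=W[...,2]; m=(d>0)&(z>.03)&(z<.085)&(abs(W[...,0]-.6257)<.08)&(abs(W[...,1]+.0428)<.12)
n,l,s,ce=cv2.connectedComponentsWithStats(m.astype(np.uint8))
for i in range(1,n):
    if s[i,4]>100: print('in chest',ce[i].round(),s[i,4],rect(W[l==i]),np.median(W[l==i][:,2]))
print('cartons elsewhere:')
"; python3 find.py 6 top
```

```text
plate [262. 138.] 37073 [472.6, -416.4, 186.0, 288.5, 79.0] 0.0208 [ 0.4905 -0.4198  0.0211]
plate [204. 308.] 216 [280.4, -300.2, 39.4, 8.6, 33.4] 0.022 [ 0.2839 -0.2989  0.0222]
handle [263. 162.] 1386 [472.5, -416.5, 13.6, 103.3, 79.0] 0.0675 [ 0.4757 -0.4169  0.0674]
handle [191. 326.] 181 [293.2, -295.5, 22.7, 4.5, 53.3] 0.0644 [ 0.2945 -0.2934  0.0655]
keeper [265.  32.] 981 [599.4, -444.7, 34.4, 28.3, 79.1] 0.0284 [ 0.5997 -0.4428  0.0283]
keeper [260. 260.] 507 [345.9, -388.5, 33.5, 28.6, 80.5] 0.0286 [ 0.346  -0.3898  0.0284]
keeper [201. 312.] 150 [284.5, -299.3, 34.4, 6.0, 41.1] 0.0328 [ 0.2868 -0.2981  0.033 ]
t=13.8 at [ 457.5 -401.6  196.6] rot [-3.14e+00  3.00e-03 -1.92e-01] F [ 0.4 -0.1  0.3] op 0.085
turn 1 x [-0.0019  0.0027 -0.0004]  shift 3 x [ 6.2  3.6 32.2] total [18.5 10.8 96.6]
in chest [307. 116.] 178 [698.1, -96.1, 132.5, 4.7, 83.2] 0.058721798575723794
in chest [272. 138.] 316 [633.3, 14.7, 46.2, 65.1, 83.1] 0.06479377352069327
in chest [308. 141.] 320 [619.4, -101.0, 46.7, 66.0, 83.0] 0.06473602200103257
cartons elsewhere:
top
```

The wrist view puts the handle at (472.6, -416.4), -11°. Both cartons stand in the chest with tops at 65 mm, and no others are present. Descending on the handle.

Emit:
{"name": "apply_moves", "arguments": {"motion": [{"tx": 9, "ty": 6, "tz": 15, "ax": 0, "ay": 0.003, "az": 0, "hand": -1}, {"tx": 8.6, "ty": 5.6, "tz": 25, "ax": 0, "ay": 0, "az": 0, "hand": -1}, {"tx": 0, "ty": 0, "tz": 30, "ax": 0, "ay": 0, "az": 0, "hand": -1}, {"tx": 0, "ty": 0, "tz": 30, "ax": 0, "ay": 0, "az": 0, "hand": -1}, {"tx": 0, "ty": 0, "tz": 0, "ax": 0, "ay": 0, "az": 0, "hand": -1}]}}

```text
time_s: 14.32
ee_pos: [0.4743, -0.4113, 0.0938]
tcp_rot: [-3.136, 0.004, -0.186]
contact_force: [0.2, 0.0, -1.2]
opening: 0.0853
grip_force: 0.0
```

```bash
python3 -c "
from h import *
plan(472.6,-416.4,44,-11,36,.12)"
```

```text
t=14.3 at [ 474.3 -411.3   93.8] rot [-3.136  0.004 -0.186] F [ 0.2  0.  -1.2] op 0.085
turn 1 x [-0.0058  0.0036  0.0057]  shift 2 x [-0.4  2.7 24.9] total [-0.7  5.3 49.8]
```

Emit:
{"name": "apply_moves", "arguments": {"motion": [{"tx": -0.5, "ty": 4, "tz": 15, "ax": -0.004, "ay": 0.003, "az": 0.005, "hand": -1}, {"tx": 0, "ty": 0, "tz": 20, "ax": 0, "ay": 0, "az": 0, "hand": -1}, {"tx": 0, "ty": 0, "tz": 14, "ax": 0, "ay": 0, "az": 0, "hand": -1}, {"tx": 0, "ty": 0, "tz": 0, "ax": 0, "ay": 0, "az": 0, "hand": -1}, {"tx": 0, "ty": 0, "tz": 0, "ax": 0, "ay": 0, "az": 0, "hand": 1}]}}

```text
time_s: 14.73
ee_pos: [0.4748, -0.4183, 0.0514]
tcp_rot: [3.136, -0.007, -0.192]
contact_force: [0.6, 0.5, -0.3]
opening: 0.0756
grip_force: 0.0
```

Emit:
{"name": "apply_moves", "arguments": {"motion": [{"tx": 0, "ty": 0, "tz": 0, "ax": 0, "ay": 0, "az": 0, "hand": 1}, {"tx": 0, "ty": 0, "tz": 0, "ax": 0, "ay": 0, "az": 0, "hand": 1}, {"tx": 0, "ty": 0, "tz": 0, "ax": 0, "ay": 0, "az": 0, "hand": 1}, {"tx": 0, "ty": 0, "tz": 0, "ax": 0, "ay": 0, "az": 0, "hand": 1}, {"tx": 0, "ty": 0, "tz": 0, "ax": 0, "ay": 0, "az": 0, "hand": 1}]}}

```text
time_s: 15.15
ee_pos: [0.4741, -0.4186, 0.0504]
tcp_rot: [3.137, -0.007, -0.193]
contact_force: [-5.9, 0.6, 23.1]
opening: 0.0126
grip_force: 54.0
```

Emit:
{"name": "apply_moves", "arguments": {"motion": [{"tx": 0, "ty": 0, "tz": 0, "ax": 0, "ay": 0, "az": 0, "hand": 1}, {"tx": 0, "ty": 0, "tz": 0, "ax": 0, "ay": 0, "az": 0, "hand": 1}, {"tx": 0, "ty": 0, "tz": 0, "ax": 0, "ay": 0, "az": 0, "hand": 1}, {"tx": 0, "ty": 0, "tz": 0, "ax": 0, "ay": 0, "az": 0, "hand": 1}, {"tx": 0, "ty": 0, "tz": 0, "ax": 0, "ay": 0, "az": 0, "hand": 1}]}}

```text
time_s: 15.57
ee_pos: [0.4741, -0.4187, 0.0505]
tcp_rot: [3.137, -0.007, -0.193]
contact_force: [0.0, 1.9, 5.7]
opening: 0.0127
grip_force: 60.6
```

The grip sits 6 mm high, so I regrip lower.

Emit:
{"name": "apply_moves", "arguments": {"motion": [{"tx": 0, "ty": 0, "tz": 0, "ax": 0, "ay": 0, "az": 0, "hand": -0.3}, {"tx": 0, "ty": 0, "tz": 0, "ax": 0, "ay": 0, "az": 0, "hand": -0.3}, {"tx": 0, "ty": 0, "tz": 4, "ax": 0, "ay": 0.004, "az": 0, "hand": -0.3}, {"tx": 0, "ty": 0, "tz": 3, "ax": 0, "ay": 0, "az": 0, "hand": -0.3}, {"tx": 0, "ty": 0, "tz": 0, "ax": 0, "ay": 0, "az": 0, "hand": -0.3}]}}

```text
time_s: 15.98
ee_pos: [0.4736, -0.4183, 0.0417]
tcp_rot: [3.138, -0.009, -0.193]
contact_force: [0.5, 0.4, 0.2]
opening: 0.0556
grip_force: 0.0
```

Emit:
{"name": "apply_moves", "arguments": {"motion": [{"tx": 0, "ty": 0, "tz": 0, "ax": 0, "ay": 0, "az": 0, "hand": 1}, {"tx": 0, "ty": 0, "tz": 0, "ax": 0, "ay": 0, "az": 0, "hand": 1}, {"tx": 0, "ty": 0, "tz": 0, "ax": 0, "ay": 0, "az": 0, "hand": 1}, {"tx": 0, "ty": 0, "tz": 0, "ax": 0, "ay": 0, "az": 0, "hand": 1}, {"tx": 0, "ty": 0, "tz": 0, "ax": 0, "ay": 0, "az": 0, "hand": 1}]}}

```text
time_s: 16.4
ee_pos: [0.474, -0.4188, 0.043]
tcp_rot: [3.137, -0.011, -0.193]
contact_force: [-0.5, 0.0, 0.7]
opening: 0.0129
grip_force: 59.0
```

Emit:
{"name": "apply_moves", "arguments": {"motion": [{"tx": 0, "ty": 0, "tz": 0, "ax": 0, "ay": 0, "az": 0, "hand": 1}, {"tx": 0, "ty": 0, "tz": 0, "ax": 0, "ay": 0, "az": 0, "hand": 1}, {"tx": 0, "ty": 0, "tz": -5, "ax": 0, "ay": 0, "az": 0, "hand": 1}, {"tx": 0, "ty": 0, "tz": -10, "ax": 0, "ay": 0, "az": 0, "hand": 1}, {"tx": 0, "ty": 0, "tz": 0, "ax": 0, "ay": 0, "az": 0, "hand": 1}]}}

```text
time_s: 16.82
ee_pos: [0.4743, -0.4189, 0.0595]
tcp_rot: [3.136, -0.012, -0.193]
contact_force: [1.1, 0.0, -3.2]
opening: 0.0127
grip_force: 58.7
```

Emit:
{"name": "apply_moves", "arguments": {"motion": [{"tx": 0, "ty": 0, "tz": -20, "ax": 0, "ay": 0, "az": 0, "hand": 1}, {"tx": 0, "ty": 0, "tz": -35, "ax": 0, "ay": 0, "az": 0, "hand": 1}, {"tx": 0, "ty": 0, "tz": -38, "ax": 0, "ay": 0, "az": 0, "hand": 1}, {"tx": 0, "ty": 0, "tz": -38, "ax": 0, "ay": 0, "az": 0, "hand": 1}, {"tx": 0, "ty": 0, "tz": -30, "ax": 0, "ay": 0, "az": 0, "hand": 1}]}}

```text
time_s: 17.23
ee_pos: [0.4724, -0.4175, 0.2221]
tcp_rot: [3.136, -0.012, -0.193]
contact_force: [0.3, 0.3, -4.2]
opening: 0.0131
grip_force: 59.2
```

```bash
python3 -c "
from h import *
plan(560,-200,222,-11,32,.12)"
```

```text
t=17.2 at [ 472.4 -417.5  222.1] rot [ 3.136 -0.012 -0.193] F [ 0.3  0.3 -4.2] op 0.013
turn 1 x [ 0.006  -0.0124 -0.0011]  shift 8 x [  5.6 -28.8   0. ] total [ 4.450e+01 -2.302e+02  1.000e-01]
```

Emit:
{"name": "apply_moves", "arguments": {"motion": [{"tx": 5.6, "ty": -20, "tz": 0, "ax": 0, "ay": 0, "az": 0, "hand": 1}, {"tx": 5.6, "ty": -28, "tz": 0, "ax": 0, "ay": 0, "az": 0, "hand": 1}, {"tx": 5.6, "ty": -28, "tz": 0, "ax": 0, "ay": 0, "az": 0, "hand": 1}, {"tx": 5.6, "ty": -28, "tz": 0, "ax": 0, "ay": 0, "az": 0, "hand": 1}, {"tx": 5.6, "ty": -28, "tz": 0, "ax": 0, "ay": 0, "az": 0, "hand": 1}]}}

```text
time_s: 17.65
ee_pos: [0.5253, -0.2919, 0.2185]
tcp_rot: [3.138, -0.01, -0.193]
contact_force: [1.1, 0.0, -3.6]
opening: 0.0132
grip_force: 59.1
```

Emit:
{"name": "apply_moves", "arguments": {"motion": [{"tx": 5.6, "ty": -28, "tz": 0, "ax": 0, "ay": 0, "az": 0, "hand": 1}, {"tx": 5.6, "ty": -28, "tz": 0, "ax": 0, "ay": 0, "az": 0, "hand": 1}, {"tx": 5.6, "ty": -28, "tz": 0, "ax": 0, "ay": 0, "az": 0, "hand": 1}, {"tx": 0, "ty": -15, "tz": 0, "ax": 0, "ay": 0, "az": 0, "hand": 1}, {"tx": 0, "ty": 0, "tz": 0, "ax": 0, "ay": 0, "az": -0.05, "hand": 1}]}}

```text
time_s: 18.07
ee_pos: [0.561, -0.1962, 0.2183]
tcp_rot: [3.138, -0.01, -0.14]
contact_force: [-0.2, -0.0, -3.7]
opening: 0.0127
grip_force: 59.2
```

Emit:
{"name": "apply_moves", "arguments": {"motion": [{"tx": 0, "ty": 0, "tz": 0, "ax": 0, "ay": 0, "az": -0.1, "hand": 1}, {"tx": 0, "ty": 0, "tz": 0, "ax": 0, "ay": 0, "az": -0.1, "hand": 1}, {"tx": 0, "ty": 0, "tz": 0, "ax": 0, "ay": 0, "az": -0.1, "hand": 1}, {"tx": 0, "ty": 0, "tz": 0, "ax": 0, "ay": 0, "az": -0.1, "hand": 1}, {"tx": 0, "ty": 0, "tz": 0, "ax": 0, "ay": 0, "az": -0.1, "hand": 1}]}}

```text
time_s: 18.48
ee_pos: [0.5603, -0.1996, 0.2182]
tcp_rot: [3.133, -0.006, 0.362]
contact_force: [-0.1, -0.6, -4.4]
opening: 0.0132
grip_force: 59.2
```

Emit:
{"name": "apply_moves", "arguments": {"motion": [{"tx": 0, "ty": 0, "tz": 0, "ax": 0, "ay": 0, "az": -0.1, "hand": 1}, {"tx": 0, "ty": 0, "tz": 0, "ax": 0, "ay": 0, "az": -0.1, "hand": 1}, {"tx": 0, "ty": 0, "tz": 0, "ax": 0, "ay": 0, "az": -0.1, "hand": 1}, {"tx": 0, "ty": 0, "tz": 0, "ax": 0, "ay": 0, "az": -0.1, "hand": 1}, {"tx": 0, "ty": 0, "tz": 0, "ax": 0, "ay": 0, "az": -0.1, "hand": 1}]}}

```text
time_s: 18.9
ee_pos: [0.5603, -0.1996, 0.2182]
tcp_rot: [3.131, -0.001, 0.861]
contact_force: [1.0, 0.5, -4.4]
opening: 0.013
grip_force: 59.2
```

Emit:
{"name": "apply_moves", "arguments": {"motion": [{"tx": 0, "ty": 0, "tz": 0, "ax": 0, "ay": 0, "az": -0.1, "hand": 1}, {"tx": 0, "ty": 0, "tz": 0, "ax": 0, "ay": 0, "az": -0.1, "hand": 1}, {"tx": 0, "ty": 0, "tz": 0, "ax": 0, "ay": 0, "az": -0.1, "hand": 1}, {"tx": 0, "ty": 0, "tz": 0, "ax": 0, "ay": 0, "az": -0.1, "hand": 1}, {"tx": 0, "ty": 0, "tz": 0, "ax": 0, "ay": 0, "az": -0.1, "hand": 1}]}}

```text
time_s: 19.32
ee_pos: [0.5603, -0.1996, 0.2182]
tcp_rot: [3.132, 0.004, 1.361]
contact_force: [-0.5, 0.8, -3.6]
opening: 0.0126
grip_force: 59.2
```

Emit:
{"name": "apply_moves", "arguments": {"motion": [{"tx": 0, "ty": 0, "tz": 0, "ax": 0, "ay": 0, "az": -0.09, "hand": 1}, {"tx": 0, "ty": 0, "tz": 0, "ax": 0, "ay": 0, "az": 0, "hand": 1}, {"tx": 0, "ty": 0, "tz": 0, "ax": 0, "ay": 0, "az": 0, "hand": 1}]}}

```text
time_s: 19.57
ee_pos: [0.5604, -0.1996, 0.2182]
tcp_rot: [3.132, 0.005, 1.444]
contact_force: [0.4, -0.1, -4.3]
opening: 0.0131
grip_force: 59.2
```

```bash
python3 -c "
from h import *
plan(625.7,-42.8,222,83,30,.12)"
```

```text
t=19.6 at [ 560.4 -199.6  218.2] rot [3.132 0.005 1.444] F [ 0.4 -0.1 -4.3] op 0.013
turn 1 x [ 0.0097  0.005  -0.0048]  shift 6 x [27.3  7.6 -0.6] total [163.5  45.7  -3.8]
```

Emit:
{"name": "apply_moves", "arguments": {"motion": [{"tx": 20, "ty": 5.6, "tz": 0, "ax": 0.005, "ay": 0.016, "az": -0.004, "hand": 1}, {"tx": 27.3, "ty": 7.6, "tz": 0, "ax": 0, "ay": 0, "az": 0, "hand": 1}, {"tx": 27.3, "ty": 7.6, "tz": 0, "ax": 0, "ay": 0, "az": 0, "hand": 1}, {"tx": 27.3, "ty": 7.6, "tz": 0, "ax": 0, "ay": 0, "az": 0, "hand": 1}, {"tx": 27.3, "ty": 7.6, "tz": 0, "ax": 0, "ay": 0, "az": 0, "hand": 1}]}}

```text
time_s: 19.98
ee_pos: [0.6122, -0.0744, 0.2196]
tcp_rot: [3.137, -0.011, 1.447]
contact_force: [0.7, 0.1, -4.3]
opening: 0.0129
grip_force: 59.2
```

Emit:
{"name": "apply_moves", "arguments": {"motion": [{"tx": 27.3, "ty": 7.6, "tz": 0, "ax": 0, "ay": 0, "az": 0, "hand": 1}, {"tx": 6, "ty": 1.7, "tz": 0, "ax": 0, "ay": 0, "az": 0, "hand": 1}, {"tx": 0, "ty": 0, "tz": 0, "ax": 0, "ay": 0, "az": 0, "hand": 1}]}}

```text
time_s: 20.23
ee_pos: [0.6254, -0.0418, 0.2197]
tcp_rot: [3.137, -0.011, 1.451]
contact_force: [-0.1, -0.2, -3.9]
opening: 0.0131
grip_force: 59.2
```

```bash
cat > held.py <<'E'
from h import *
import sys
for nm in ("wrist","top"):
    p,d,c,M,W,o=snap(nm,nm+sys.argv[1]); h=o["ee_pos"][2]-.043; z=W[...,2]
    ok=(d>0)&(np.hypot(W[...,0]-.6257,W[...,1]+.0428)<.19)
    for tag,a,b in (("plate",.012,.03),("keep",.03,.04),("bar",.05,.075)):
        m=ok&(z>h+a)&(z<h+b); n,l,s,ce=cv2.connectedComponentsWithStats(m.astype(np.uint8))
        for i in range(1,n):
            if s[i,4]>30: 
                P=W[l==i]; A=np.c_[P[:,:2]-P[:,:2].mean(0),np.ones(len(P))]; g=np.linalg.lstsq(A,P[:,2],rcond=None)[0]
                print(nm,tag,ce[i].round(),s[i,4],rect(P),np.median(P[:,2]).round(4),"slope",g[:2].round(3))
print(o["ee_pos"],o["tcp_rot"])
E
python3 held.py 7
```

```text
wrist plate [253. 123.] 78525 [629.7, -0.8, 176.6, 185.6, 83.2] 0.1975 slope [0.003 0.007]
wrist plate [237. 312.] 130 [606.0, -103.3, 21.0, 4.4, 82.2] 0.1972 slope [0.033 0.033]
wrist plate [270. 312.] 123 [629.3, -107.8, 17.5, 4.4, 84.0] 0.1972 slope [-0.044  0.021]
wrist plate [149. 317.] 162 [542.0, -101.7, 22.1, 5.5, 32.5] 0.197 slope [-0.014  0.032]
wrist plate [358. 317.] 163 [692.6, -120.2, 5.8, 23.4, 41.5] 0.1972 slope [0.016 0.009]
wrist bar [254. 240.] 5787 [626.3, -34.1, 84.5, 38.2, 65.4] 0.244 slope [-0.    -0.004]
top plate [254. 126.] 1192 [638.6, 66.8, 67.0, 184.8, 81.0] 0.1978 slope [0.005 0.027]
top plate [329. 139.] 1277 [610.1, -155.5, 72.7, 191.9, 74.6] 0.198 slope [-0.004 -0.024]
top plate [280. 135.] 141 [615.7, -8.9, 44.8, 29.6, 77.5] 0.1973 slope [-0.037  0.021]
top plate [302. 138.] 135 [603.5, -71.6, 32.9, 39.0, 75.0] 0.198 slope [-0.035 -0.053]
top bar [278. 127.] 42 [629.6, -5.6, 24.1, 13.4, 81.9] 0.2432 slope [ 0.29 -0.15]
[ 0.62507989 -0.04327994  0.21974018] [ 3.13696968 -0.01052588  1.45039016]
```

View pics/wrist7.png

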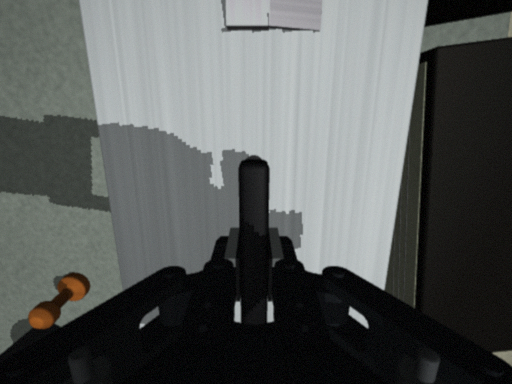

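The held lid is level and square (83.2°) and centred to about 1 mm across and 2.5 mm along. The wrist view shows the plate edges parallel at u≈85–120 and 390–425. Nudging it and lowering.

Emit:
{"name": "apply_moves", "arguments": {"motion": [{"tx": 2.5, "ty": 0.5, "tz": 10, "ax": 0, "ay": 0, "az": 0, "hand": 1}, {"tx": 0, "ty": 0, "tz": 20, "ax": 0, "ay": 0, "az": 0, "hand": 1}, {"tx": 0, "ty": 0, "tz": 20, "ax": 0, "ay": 0, "az": 0, "hand": 1}, {"tx": 0, "ty": 0, "tz": 15, "ax": 0, "ay": 0, "az": 0, "hand": 1}, {"tx": 0, "ty": 0, "tz": 10, "ax": 0, "ay": 0, "az": 0, "hand": 1}]}}

```text
time_s: 20.75
ee_pos: [0.6253, -0.0413, 0.1425]
tcp_rot: [3.14, -0.011, 1.449]
contact_force: [0.6, 0.3, -3.9]
opening: 0.0127
grip_force: 59.1
```

Emit:
{"name": "apply_moves", "arguments": {"motion": [{"tx": 0, "ty": 0, "tz": 4, "ax": 0, "ay": 0, "az": 0, "hand": 1}, {"tx": 0, "ty": 0, "tz": 4, "ax": 0, "ay": 0, "az": 0, "hand": 1}, {"tx": 0, "ty": 0, "tz": 4, "ax": 0, "ay": 0, "az": 0, "hand": 1}, {"tx": 0, "ty": 0, "tz": 3, "ax": 0, "ay": 0, "az": 0, "hand": 1}, {"tx": 0, "ty": 0, "tz": 0, "ax": 0, "ay": 0, "az": 0, "hand": 1}]}}

```text
time_s: 21.17
ee_pos: [0.6265, -0.0403, 0.1298]
tcp_rot: [3.137, -0.011, 1.451]
contact_force: [-0.3, 0.8, -3.3]
opening: 0.0133
grip_force: 59.1
```

Emit:
{"name": "apply_moves", "arguments": {"motion": [{"tx": 0, "ty": 0, "tz": 3, "ax": 0, "ay": 0, "az": 0, "hand": 1}, {"tx": 0, "ty": 0, "tz": 2, "ax": 0, "ay": 0, "az": 0, "hand": 1}, {"tx": 0, "ty": 0, "tz": 1, "ax": 0, "ay": 0, "az": 0, "hand": 1}, {"tx": 0, "ty": 0, "tz": 0.5, "ax": 0, "ay": 0, "az": 0, "hand": 1}, {"tx": 0, "ty": 0, "tz": 0, "ax": 0, "ay": 0, "az": 0, "hand": 1}]}}

```text
time_s: 21.58
ee_pos: [0.6266, -0.0401, 0.1235]
tcp_rot: [3.136, -0.011, 1.451]
contact_force: [-0.4, -1.0, -3.5]
opening: 0.0128
grip_force: 59.3
```

Emit:
{"name": "apply_moves", "arguments": {"motion": [{"tx": 0, "ty": 0, "tz": 1, "ax": 0, "ay": 0, "az": 0, "hand": 1}, {"tx": 0, "ty": 0, "tz": 0.5, "ax": 0, "ay": 0, "az": 0, "hand": 1}, {"tx": 0, "ty": 0, "tz": 0, "ax": 0, "ay": 0, "az": 0, "hand": 1}]}}

```text
time_s: 21.83
ee_pos: [0.6266, -0.0401, 0.1222]
tcp_rot: [3.136, -0.011, 1.451]
contact_force: [-0.7, 0.4, -1.5]
opening: 0.0127
grip_force: 59.6
```

Emit:
{"name": "apply_moves", "arguments": {"motion": [{"tx": 0, "ty": 0, "tz": 0, "ax": 0, "ay": 0, "az": 0, "hand": -0.5}, {"tx": 0, "ty": 0, "tz": 0, "ax": 0, "ay": 0, "az": 0, "hand": -0.5}, {"tx": 0, "ty": 0, "tz": 0, "ax": 0, "ay": 0, "az": 0, "hand": -0.5}, {"tx": 0, "ty": 0, "tz": 0, "ax": 0, "ay": 0, "az": 0, "hand": -0.5}, {"tx": 0, "ty": 0, "tz": 0, "ax": 0, "ay": 0, "az": 0, "hand": -0.5}]}}

```text
time_s: 22.25
ee_pos: [0.6266, -0.0402, 0.1221]
tcp_rot: [3.136, -0.011, 1.451]
contact_force: [0.3, -1.0, 0.4]
opening: 0.0642
grip_force: 0.0
```

Emit:
{"name": "apply_moves", "arguments": {"motion": [{"tx": 0, "ty": 0, "tz": -20, "ax": 0, "ay": 0, "az": 0, "hand": -0.5}, {"tx": 0, "ty": 0, "tz": -35, "ax": 0, "ay": 0, "az": 0, "hand": -0.5}, {"tx": 0, "ty": 0, "tz": -30, "ax": 0, "ay": 0, "az": 0, "hand": -0.5}, {"tx": 0, "ty": 0, "tz": -20, "ax": 0, "ay": 0, "az": 0, "hand": -0.5}, {"tx": 0, "ty": 0, "tz": 0, "ax": 0, "ay": 0, "az": 0, "hand": -0.5}]}}

```text
time_s: 22.67
ee_pos: [0.6273, -0.0415, 0.2321]
tcp_rot: [3.128, -0.01, 1.451]
contact_force: [1.2, 0.2, 0.5]
opening: 0.064
grip_force: 0.0
```

```bash
cat > lidon.py <<'E'
from h import *
import sys
for nm in sys.argv[2:]:
    p,d,c,M,W,o=snap(nm,nm+sys.argv[1]); z=W[...,2]
    ok=(d>0)&(np.hypot(W[...,0]-.6257,W[...,1]+.0428)<.3)
    for tag,a,b in (("plate",.088,.106),("tops",.138,.152),("peak",.125,.138)):
        m=ok&(z>a)&(z<b); n,l,s,ce=cv2.connectedComponentsWithStats(m.astype(np.uint8))
        for i in range(1,n):
            if s[i,4]>25:
                P=W[l==i]; A=np.c_[P[:,:2]-P[:,:2].mean(0),np.ones(len(P))]; g=np.linalg.lstsq(A,P[:,2],rcond=None)[0]
                print(nm,tag,ce[i].round(),s[i,4],rect(P),np.median(P[:,2]).round(4),"slope",g[:2].round(3))
E
python3 lidon.py 8 wrist top; python3 -c "
from h import *
plan(604.9,-211.5,200,162.5,36,.12)"
```

```text
wrist plate [248.  14.] 326 [643.0, 117.2, 12.8, 29.2, 74.7] 0.1022 slope [0.042 0.399]
wrist plate [441.   4.] 320 [827.5, 104.1, 8.5, 56.2, 83.3] 0.0948 slope [-0.112 -1.068]
wrist plate [251. 156.] 41328 [625.8, -41.1, 288.8, 185.8, 83.0] 0.0994 slope [-0.     0.002]
wrist plate [407. 162.] 2408 [789.1, -54.9, 240.7, 4.7, 89.6] 0.0985 slope [ 3.546e+00 -3.000e-03]
wrist plate [251. 314.] 280 [607.4, -196.3, 26.1, 28.8, 79.7] 0.0991 slope [-0.003  0.032]
wrist tops [251. 193.] 1782 [626.2, -40.6, 103.3, 14.0, 83.4] 0.1461 slope [ 0.004 -0.004]
top plate [228.  83.] 70 [800.2, 152.2, 12.8, 101.7, 8.9] 0.0974 slope [0.142 0.034]
top plate [323.  84.] 147 [790.0, -144.9, 234.1, 6.6, 89.9] 0.0987 slope [1.42  0.012]
top plate [265.  85.] 39 [789.8, 34.6, 5.1, 56.6, 1.3] 0.0983 slope [ 1.079 -0.103]
top plate [254. 131.] 888 [640.5, 71.9, 62.5, 186.1, 81.4] 0.0996 slope [0.005 0.012]
top plate [325. 144.] 978 [612.7, -152.1, 67.5, 189.4, 76.8] 0.0998 slope [-0.006 -0.022]
top plate [209. 129.] 805 [656.6, 211.2, 88.2, 100.8, 82.8] 0.0976 slope [0.004 0.023]
top plate [278. 131.] 133 [645.2, -10.3, 48.7, 53.2, 76.2] 0.0996 slope [-0.012  0.025]
top plate [305. 131.] 33 [644.7, -84.9, 28.8, 16.1, 76.0] 0.0993 slope [-0.094  0.02 ]
top plate [301. 141.] 63 [611.4, -73.4, 33.7, 20.1, 67.8] 0.0989 slope [ 0.077 -0.045]
top tops [235. 128.] 74 [646.2, 125.6, 12.5, 59.2, 76.3] 0.1456 slope [-0.005 -0.09 ]
top tops [279. 133.] 57 [630.9, -7.7, 34.5, 14.6, 80.2] 0.1456 slope [-0.026 -0.019]
top tops [347. 140.] 76 [605.5, -211.5, 12.4, 57.9, 70.8] 0.1448 slope [-0.054 -0.133]
top tops [302. 135.] 46 [622.1, -76.9, 27.7, 13.0, 84.1] 0.1462 slope [ 0.031 -0.021]
top peak [206. 127.] 39 [656.0, 213.5, 10.0, 33.3, 88.4] 0.1314 slope [0.046 0.183]
t=22.8 at [625.9 -41.2 227.3] rot [ 3.135 -0.011  1.451] F [ 0.2  0.2 -0.9] op 0.064
turn 12 x [ 0.001  -0.0004 -0.1154]  shift 5 x [ -6.2 -33.7   5.5] total [ -31.2 -168.7   27.3]
```

The lid is seated level, with the plate centre at (625.8, -41.1) and its top at about 100 mm. On to cam_a.

Emit:
{"name": "apply_moves", "arguments": {"motion": [{"tx": 0, "ty": 0, "tz": 0, "ax": 0, "ay": 0, "az": -0.115, "hand": -0.5}, {"tx": 0, "ty": 0, "tz": 0, "ax": 0, "ay": 0, "az": -0.115, "hand": -0.5}, {"tx": 0, "ty": 0, "tz": 0, "ax": 0, "ay": 0, "az": -0.115, "hand": -0.5}, {"tx": 0, "ty": 0, "tz": 0, "ax": 0, "ay": 0, "az": -0.115, "hand": -0.5}, {"tx": 0, "ty": 0, "tz": 0, "ax": 0, "ay": 0, "az": -0.115, "hand": -0.5}]}}

```text
time_s: 23.18
ee_pos: [0.6254, -0.0411, 0.2251]
tcp_rot: [3.134, -0.009, 2.032]
contact_force: [-0.2, -0.6, 1.1]
opening: 0.0637
grip_force: 0.0
```

Emit:
{"name": "apply_moves", "arguments": {"motion": [{"tx": 0, "ty": 0, "tz": 0, "ax": 0, "ay": 0, "az": -0.115, "hand": -0.5}, {"tx": 0, "ty": 0, "tz": 0, "ax": 0, "ay": 0, "az": -0.115, "hand": -0.5}, {"tx": 0, "ty": 0, "tz": 0, "ax": 0, "ay": 0, "az": -0.115, "hand": -0.5}, {"tx": 0, "ty": 0, "tz": 0, "ax": 0, "ay": 0, "az": -0.115, "hand": -0.5}, {"tx": 0, "ty": 0, "tz": 0, "ax": 0, "ay": 0, "az": -0.115, "hand": -0.5}]}}

```text
time_s: 23.6
ee_pos: [0.6254, -0.0411, 0.225]
tcp_rot: [3.13, -0.003, 2.607]
contact_force: [-0.2, -0.3, -0.5]
opening: 0.0641
grip_force: 0.0
```

Emit:
{"name": "apply_moves", "arguments": {"motion": [{"tx": 0, "ty": 0, "tz": 0, "ax": 0, "ay": 0, "az": -0.115, "hand": -0.5}, {"tx": 0, "ty": 0, "tz": 0, "ax": 0, "ay": 0, "az": -0.115, "hand": -0.5}, {"tx": -5, "ty": -27, "tz": 0, "ax": 0, "ay": 0, "az": 0, "hand": -0.5}, {"tx": -5, "ty": -27, "tz": 0, "ax": 0, "ay": 0, "az": 0, "hand": -0.5}, {"tx": -5, "ty": -27, "tz": 0, "ax": 0, "ay": 0, "az": 0, "hand": -0.5}]}}

```text
time_s: 24.02
ee_pos: [0.6148, -0.1234, 0.2242]
tcp_rot: [3.13, -0.0, 2.832]
contact_force: [1.0, -0.1, 0.6]
opening: 0.0642
grip_force: 0.0
```

Emit:
{"name": "apply_moves", "arguments": {"motion": [{"tx": -5, "ty": -27, "tz": 0, "ax": 0, "ay": 0, "az": 0, "hand": -0.5}, {"tx": -5, "ty": -27, "tz": 0, "ax": 0, "ay": 0, "az": 0, "hand": -0.5}, {"tx": -5, "ty": -27, "tz": 0, "ax": 0, "ay": 0, "az": 0, "hand": -0.5}, {"tx": 0, "ty": -6, "tz": 0, "ax": 0, "ay": 0, "az": 0, "hand": -0.5}, {"tx": 0, "ty": 0, "tz": 0, "ax": 0, "ay": 0, "az": 0, "hand": -0.5}]}}

```text
time_s: 24.43
ee_pos: [0.6022, -0.2119, 0.2232]
tcp_rot: [3.129, -0.0, 2.828]
contact_force: [-0.0, 0.4, -0.5]
opening: 0.0638
grip_force: 0.0
```

```bash
python3 lidon.py 9 wrist; python3 -c "
from h import *
plan(605.2,-211.5,124,162.5,36,.12)"
```

```text
wrist plate [397. 148.] 37964 [623.1, -66.8, 235.8, 185.2, 83.2] 0.0997 slope [-0.001  0.001]
wrist plate [241. 183.] 66 [596.7, -221.8, 4.4, 19.0, 50.5] 0.1031 slope [0.996 0.637]
wrist plate [264. 183.] 54 [604.3, -198.9, 17.5, 4.2, 6.3] 0.1034 slope [ 0.371 -1.389]
wrist plate [474. 281.] 1013 [789.1, -1.3, 92.6, 4.5, 89.7] 0.0974 slope [ 2.777 -0.014]
wrist plate [311. 323.] 105 [788.7, -196.5, 17.0, 3.1, 88.8] 0.0949 slope [ 1.114 -0.126]
wrist tops [452. 165.] 2189 [625.6, -42.9, 101.1, 14.6, 83.0] 0.1462 slope [ 0.234 -0.022]
wrist tops [253. 201.] 904 [604.2, -211.6, 11.8, 57.4, 71.6] 0.146 slope [0.012 0.006]
wrist peak [491. 147.] 31 [624.2, -4.1, 14.8, 2.3, 71.9] 0.1299 slope [-3.999  0.153]
wrist peak [391. 171.] 59 [618.2, -89.5, 7.5, 15.3, 45.4] 0.1329 slope [-0.448 -1.003]
wrist peak [252. 167.] 37 [578.1, -203.3, 11.6, 2.8, 74.6] 0.1318 slope [-0.842  0.177]
t=24.5 at [ 602.7 -210.4  223.7] rot [3.129 0.    2.83 ] F [ 1.  -0.3 -0.4] op 0.064
turn 1 x [ 0.0125  0.0005 -0.0065]  shift 3 x [-0.9 -0.1 33.2] total [-2.7 -0.3 99.7]
```

View pics/wrist9.png

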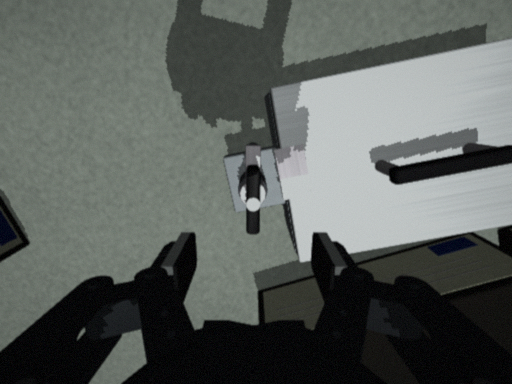

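Cam_a's wing is at (604.2, -211.6), seen at px (253,195) lying along the finger line, bar direction 161.6°. Descending to grip.

Emit:
{"name": "apply_moves", "arguments": {"motion": [{"tx": -1, "ty": 0, "tz": 15, "ax": 0.012, "ay": 0, "az": 0, "hand": -0.2}, {"tx": -1, "ty": 0, "tz": 25, "ax": 0, "ay": 0, "az": 0, "hand": -0.2}, {"tx": 0, "ty": 0, "tz": 25, "ax": 0, "ay": 0, "az": 0, "hand": -0.2}, {"tx": 0, "ty": 0, "tz": 20, "ax": 0, "ay": 0, "az": 0, "hand": -0.2}, {"tx": 0, "ty": 0, "tz": 0, "ax": 0, "ay": 0, "az": 0, "hand": -0.2}]}}

```text
time_s: 24.9
ee_pos: [0.6038, -0.2082, 0.1354]
tcp_rot: [3.14, -0.006, 2.833]
contact_force: [-0.1, 0.5, -1.0]
opening: 0.0512
grip_force: 0.0
```

```bash
python3 -c "
from h import *
plan(604.5,-211.6,124,161.7,36,.12)"
```

```text
t=24.9 at [ 603.8 -208.2  135.4] rot [ 3.14  -0.006  2.833] F [-0.1  0.5 -1. ] op 0.051
turn 1 x [ 0.0017 -0.0057  0.0103]  shift 1 x [-1.8 -3.  11.4] total [-1.8 -3.  11.4]
```

Emit:
{"name": "apply_moves", "arguments": {"motion": [{"tx": -1.8, "ty": -3, "tz": 6, "ax": 0, "ay": -0.006, "az": 0.01, "hand": -0.2}, {"tx": 0, "ty": 0, "tz": 6, "ax": 0, "ay": 0, "az": 0, "hand": -0.2}, {"tx": 0, "ty": 0, "tz": 0, "ax": 0, "ay": 0, "az": 0, "hand": -0.2}]}}

```text
time_s: 25.15
ee_pos: [0.6062, -0.214, 0.128]
tcp_rot: [-3.141, 0.009, 2.821]
contact_force: [-0.3, -0.1, -0.2]
opening: 0.051
grip_force: 0.0
```

Emit:
{"name": "apply_moves", "arguments": {"motion": [{"tx": 0, "ty": 0, "tz": 0, "ax": 0, "ay": 0, "az": 0, "hand": 1}, {"tx": 0, "ty": 0, "tz": 0, "ax": 0, "ay": 0, "az": 0, "hand": 1}, {"tx": 0, "ty": 0, "tz": 0, "ax": 0, "ay": 0, "az": 0, "hand": 1}, {"tx": 0, "ty": 0, "tz": 0, "ax": 0, "ay": 0, "az": 0, "hand": 1}, {"tx": 0, "ty": 0, "tz": 0, "ax": 0, "ay": 0, "az": 0, "hand": 1}]}}

```text
time_s: 25.57
ee_pos: [0.6068, -0.2133, 0.1291]
tcp_rot: [3.14, 0.01, 2.821]
contact_force: [1.7, 5.4, 2.5]
opening: 0.0102
grip_force: 61.2
```

```bash
python3 -c "
from h import *
plan(604.5,-211.6,124,161.7,36,.12); print(readout.get_obs()['grip_force'])"
```

```text
t=25.6 at [ 606.8 -213.3  129.1] rot [3.14  0.01  2.821] F [1.7 5.4 2.5] op 0.010
turn 1 x [ 0.0014  0.0105 -0.0009]  shift 1 x [2.7 0.9 5.1] total [2.7 0.9 5.1]
61.15502715110779
```

Emit:
{"name": "apply_moves", "arguments": {"motion": [{"tx": 0, "ty": 0, "tz": 0, "ax": 0, "ay": 0, "az": 0, "hand": 0.3}, {"tx": 0, "ty": 0, "tz": 0, "ax": 0, "ay": 0, "az": 0, "hand": 0.3}, {"tx": 2.7, "ty": 1, "tz": 4, "ax": 0, "ay": 0.008, "az": 0, "hand": 0.3}, {"tx": 0, "ty": 0, "tz": 0, "ax": 0, "ay": 0, "az": 0, "hand": 0.3}, {"tx": 0, "ty": 0, "tz": 0, "ax": 0, "ay": 0, "az": 0, "hand": 0.3}]}}

```text
time_s: 25.98
ee_pos: [0.6037, -0.2125, 0.1237]
tcp_rot: [-3.141, -0.0, 2.821]
contact_force: [0.4, 0.8, 0.2]
opening: 0.0297
grip_force: 0.0
```

Emit:
{"name": "apply_moves", "arguments": {"motion": [{"tx": 0, "ty": 0, "tz": 0, "ax": 0, "ay": 0, "az": 0, "hand": 1}, {"tx": 0, "ty": 0, "tz": 0, "ax": 0, "ay": 0, "az": 0, "hand": 1}, {"tx": 0, "ty": 0, "tz": 0, "ax": 0, "ay": 0, "az": 0, "hand": 1}, {"tx": 0, "ty": 0, "tz": 0, "ax": 0, "ay": 0, "az": 0, "hand": 1}, {"tx": 0, "ty": 0, "tz": 0, "ax": 0, "ay": 0, "az": 0, "hand": 1}]}}

```text
time_s: 26.4
ee_pos: [0.604, -0.2123, 0.1242]
tcp_rot: [3.142, 0.001, 2.821]
contact_force: [-0.2, 2.9, 2.1]
opening: 0.0109
grip_force: 59.3
```

Emit:
{"name": "apply_moves", "arguments": {"motion": [{"tx": 0, "ty": 0, "tz": 0, "ax": 0, "ay": 0, "az": 0.05, "hand": 1}, {"tx": 0, "ty": 0, "tz": 0, "ax": 0, "ay": 0, "az": 0.08, "hand": 1}, {"tx": 0, "ty": 0, "tz": 0, "ax": 0, "ay": 0, "az": 0.08, "hand": 1}, {"tx": 0, "ty": 0, "tz": 0, "ax": 0, "ay": 0, "az": 0.08, "hand": 1}, {"tx": 0, "ty": 0, "tz": 0, "ax": 0, "ay": 0, "az": 0.08, "hand": 1}]}}

```text
time_s: 26.82
ee_pos: [0.6042, -0.212, 0.1243]
tcp_rot: [3.141, 0.001, 2.447]
contact_force: [0.9, 4.0, 1.9]
opening: 0.0107
grip_force: 59.3
```

```bash
python3 -c "
from h import *
plan(604.5,-211.6,124,83,36,.12); o=readout.get_obs(); print(o['grip_force'],o['torque'])"
```

```text
t=26.8 at [ 604.2 -212.   124.3] rot [3.141e+00 1.000e-03 2.447e+00] F [0.9 4.  1.9] op 0.011
turn 9 x [1.00e-04 1.00e-04 1.11e-01]  shift 1 x [0.4 0.3 0.3] total [0.4 0.3 0.3]
59.266632199287415 [ 0.5561385  -0.24413978  0.04476142]
```

Emit:
{"name": "apply_moves", "arguments": {"motion": [{"tx": 0, "ty": 0, "tz": 0, "ax": 0, "ay": 0, "az": 0.1, "hand": 1}, {"tx": 0, "ty": 0, "tz": 0, "ax": 0, "ay": 0, "az": 0.1, "hand": 1}, {"tx": 0, "ty": 0, "tz": 0, "ax": 0, "ay": 0, "az": 0.1, "hand": 1}, {"tx": 0, "ty": 0, "tz": 0, "ax": 0, "ay": 0, "az": 0.1, "hand": 1}, {"tx": 0, "ty": 0, "tz": 0, "ax": 0, "ay": 0, "az": 0.1, "hand": 1}]}}

```text
time_s: 27.23
ee_pos: [0.6044, -0.2118, 0.1243]
tcp_rot: [3.14, 0.0, 1.947]
contact_force: [2.8, 5.1, 1.6]
opening: 0.0109
grip_force: 59.3
```

Emit:
{"name": "apply_moves", "arguments": {"motion": [{"tx": 0, "ty": 0, "tz": 0, "ax": 0, "ay": 0, "az": 0.1, "hand": 1}, {"tx": 0, "ty": 0, "tz": 0, "ax": 0, "ay": 0, "az": 0.1, "hand": 1}, {"tx": 0, "ty": 0, "tz": 0, "ax": 0, "ay": 0, "az": 0.1, "hand": 1}, {"tx": 0, "ty": 0, "tz": 0, "ax": 0, "ay": 0, "az": 0.1, "hand": 1}, {"tx": 0, "ty": 0, "tz": 0, "ax": 0, "ay": 0, "az": 0.05, "hand": 1}]}}

```text
time_s: 27.65
ee_pos: [0.6048, -0.2118, 0.1243]
tcp_rot: [3.139, -0.0, 1.497]
contact_force: [4.0, 6.3, 2.3]
opening: 0.0108
grip_force: 60.5
```

```bash
python3 -c "
from h import *
plan(604.5,-211.6,124,83,36,.12); o=readout.get_obs(); print(o['grip_force'],o['torque'])"
```

```text
t=27.6 at [ 604.8 -211.8  124.3] rot [ 3.139 -0.     1.497] F [4.  6.3 2.3] op 0.011
turn 1 x [ 0.0027 -0.0004  0.0486]  shift 1 x [ 0.1 -0.3  0.3] total [ 0.1 -0.3  0.3]
60.53450882434845 [ 0.88404737 -0.47225003 -0.04770849]
```

Emit:
{"name": "apply_moves", "arguments": {"motion": [{"tx": 0, "ty": 0, "tz": 0, "ax": 0, "ay": 0, "az": 0.025, "hand": 1}, {"tx": 0, "ty": 0, "tz": 0, "ax": 0, "ay": 0, "az": 0.025, "hand": 1}, {"tx": 0, "ty": 0, "tz": 0, "ax": 0, "ay": 0, "az": 0.02, "hand": 1}, {"tx": 0, "ty": 0, "tz": 0, "ax": 0, "ay": 0, "az": 0.02, "hand": 1}, {"tx": 0, "ty": 0, "tz": 0, "ax": 0, "ay": 0, "az": 0, "hand": 1}]}}

```text
time_s: 28.07
ee_pos: [0.6048, -0.2118, 0.1243]
tcp_rot: [3.139, -0.0, 1.413]
contact_force: [4.7, 3.2, 1.4]
opening: 0.0107
grip_force: 66.4
```

```bash
python3 -c "
from h import *
plan(604.5,-211.6,124,83,36,.12); o=readout.get_obs(); print(o['grip_force'],o['torque'],o['effort'])"
```

```text
t=28.1 at [ 604.8 -211.8  124.3] rot [ 3.139 -0.     1.413] F [4.7 3.2 1.4] op 0.011
turn 1 x [ 0.0027 -0.0001 -0.0358]  shift 1 x [ 0.2 -0.3  0.3] total [ 0.2 -0.3  0.3]
66.40812993049622 [ 0.74610823 -0.54737768  1.21729903] [ -4.69323099 -55.09747267 -20.64256668  -1.09825607   0.27525323
   1.51122965]
```

Torque rose to 1.2 N m at the stop. Releasing, checking, then on to cam_b.

Emit:
{"name": "apply_moves", "arguments": {"motion": [{"tx": 0, "ty": 0, "tz": 0, "ax": 0, "ay": 0, "az": -0.03, "hand": -0.2}, {"tx": 0, "ty": 0, "tz": 0, "ax": 0, "ay": 0, "az": 0, "hand": -0.2}, {"tx": 0, "ty": 0, "tz": 0, "ax": 0, "ay": 0, "az": 0, "hand": -0.2}, {"tx": 0, "ty": 0, "tz": 0, "ax": 0, "ay": 0, "az": 0, "hand": -0.2}, {"tx": 0, "ty": 0, "tz": -20, "ax": 0, "ay": 0, "az": 0, "hand": -0.2}]}}

```text
time_s: 28.48
ee_pos: [0.6024, -0.2119, 0.1407]
tcp_rot: [-3.136, -0.002, 1.44]
contact_force: [-0.1, 0.6, -0.3]
opening: 0.0513
grip_force: 0.0
```

Emit:
{"name": "apply_moves", "arguments": {"motion": [{"tx": 0, "ty": 0, "tz": -30, "ax": 0, "ay": 0, "az": 0, "hand": -0.2}, {"tx": 0, "ty": 0, "tz": -30, "ax": 0, "ay": 0, "az": 0, "hand": -0.2}, {"tx": 0, "ty": 0, "tz": -20, "ax": 0, "ay": 0, "az": 0, "hand": -0.2}, {"tx": 0, "ty": 0, "tz": 0, "ax": 0, "ay": 0, "az": 0, "hand": -0.2}]}}

```text
time_s: 28.82
ee_pos: [0.605, -0.2133, 0.2291]
tcp_rot: [3.133, 0.004, 1.44]
contact_force: [1.1, -0.5, -0.3]
opening: 0.0512
grip_force: 0.0
```

```bash
python3 lidon.py 10 wrist; python3 -c "
from h import *
plan(646.4,125.7,220,162.5,36,.12)"
```

```text
wrist plate [253.  74.] 28374 [619.3, -115.5, 137.6, 185.3, 83.6] 0.0947 slope [-0.     0.007]
wrist plate [436.  99.] 2766 [788.9, -165.3, 4.6, 196.3, 0.1] 0.0983 slope [3.224e+00 3.000e-03]
wrist plate [241. 179.] 57 [592.9, -206.3, 18.2, 4.1, 62.9] 0.1035 slope [ 0.691 -0.746]
wrist plate [263. 178.] 58 [616.9, -209.4, 4.2, 17.8, 12.3] 0.1036 slope [-0.839 -0.537]
wrist tops [254.  22.] 843 [623.4, -78.6, 29.5, 13.6, 83.2] 0.1418 slope [-0.013  0.037]
wrist tops [252. 195.] 893 [604.5, -211.5, 57.3, 12.0, 82.9] 0.1459 slope [-0.013 -0.009]
wrist peak [254.  46.] 33 [621.7, -92.4, 1.8, 12.6, 78.8] 0.1343 slope [0.092 0.031]
wrist peak [252. 162.] 28 [608.0, -183.8, 1.9, 10.8, 80.6] 0.1317 slope [0.117 0.751]
t=28.9 at [ 604.4 -212.9  226.3] rot [3.137e+00 2.000e-03 1.440e+00] F [ 0.4 -0.6 -0.7] op 0.051
turn 12 x [ 0.0002  0.0005 -0.1163]  shift 10 x [ 6.2 33.6  0.6] total [ 61.7 335.6   6.3]
```

Cam_a reads 82.9°, fully closed, and the lid is drawn down at that end. Moving to cam_b.

Emit:
{"name": "apply_moves", "arguments": {"motion": [{"tx": 0, "ty": 0, "tz": 0, "ax": 0, "ay": 0, "az": -0.116, "hand": -0.2}, {"tx": 0, "ty": 0, "tz": 0, "ax": 0, "ay": 0, "az": -0.116, "hand": -0.2}, {"tx": 0, "ty": 0, "tz": 0, "ax": 0, "ay": 0, "az": -0.116, "hand": -0.2}, {"tx": 0, "ty": 0, "tz": 0, "ax": 0, "ay": 0, "az": -0.116, "hand": -0.2}, {"tx": 0, "ty": 0, "tz": 0, "ax": 0, "ay": 0, "az": -0.116, "hand": -0.2}]}}

```text
time_s: 29.28
ee_pos: [0.6034, -0.2124, 0.2224]
tcp_rot: [-3.14, -0.001, 2.026]
contact_force: [-0.1, 0.7, 0.1]
opening: 0.0511
grip_force: 0.0
```

Emit:
{"name": "apply_moves", "arguments": {"motion": [{"tx": 0, "ty": 0, "tz": 0, "ax": 0, "ay": 0, "az": -0.116, "hand": -0.2}, {"tx": 0, "ty": 0, "tz": 0, "ax": 0, "ay": 0, "az": -0.116, "hand": -0.2}, {"tx": 0, "ty": 0, "tz": 0, "ax": 0, "ay": 0, "az": -0.116, "hand": -0.2}, {"tx": 0, "ty": 0, "tz": 0, "ax": 0, "ay": 0, "az": -0.116, "hand": -0.2}, {"tx": 0, "ty": 0, "tz": 0, "ax": 0, "ay": 0, "az": -0.116, "hand": -0.2}]}}

```text
time_s: 29.7
ee_pos: [0.6034, -0.2124, 0.2224]
tcp_rot: [-3.141, -0.002, 2.606]
contact_force: [-1.2, -0.3, -0.1]
opening: 0.051
grip_force: 0.0
```

Emit:
{"name": "apply_moves", "arguments": {"motion": [{"tx": 0, "ty": 0, "tz": 0, "ax": 0, "ay": 0, "az": -0.116, "hand": -0.2}, {"tx": 0, "ty": 0, "tz": 0, "ax": 0, "ay": 0, "az": -0.116, "hand": -0.2}, {"tx": 6.2, "ty": 33.6, "tz": 0, "ax": 0, "ay": 0, "az": 0, "hand": -0.2}, {"tx": 6.2, "ty": 33.6, "tz": 0, "ax": 0, "ay": 0, "az": 0, "hand": -0.2}, {"tx": 6.2, "ty": 33.6, "tz": 0, "ax": 0, "ay": 0, "az": 0, "hand": -0.2}]}}

```text
time_s: 30.12
ee_pos: [0.6162, -0.1099, 0.2223]
tcp_rot: [-3.141, -0.002, 2.831]
contact_force: [0.9, 0.1, -0.4]
opening: 0.0514
grip_force: 0.0
```

Emit:
{"name": "apply_moves", "arguments": {"motion": [{"tx": 6.2, "ty": 33.6, "tz": 0, "ax": 0, "ay": 0, "az": 0, "hand": -0.2}, {"tx": 6.2, "ty": 33.6, "tz": 0, "ax": 0, "ay": 0, "az": 0, "hand": -0.2}, {"tx": 6.2, "ty": 33.6, "tz": 0, "ax": 0, "ay": 0, "az": 0, "hand": -0.2}, {"tx": 6.2, "ty": 33.6, "tz": 0, "ax": 0, "ay": 0, "az": 0, "hand": -0.2}, {"tx": 6.2, "ty": 33.6, "tz": 0, "ax": 0, "ay": 0, "az": 0, "hand": -0.2}]}}

```text
time_s: 30.53
ee_pos: [0.6378, 0.0603, 0.2224]
tcp_rot: [-3.141, -0.002, 2.832]
contact_force: [0.2, -1.6, -0.1]
opening: 0.051
grip_force: 0.0
```

Emit:
{"name": "apply_moves", "arguments": {"motion": [{"tx": 6.2, "ty": 33.6, "tz": 0, "ax": 0, "ay": 0, "az": 0, "hand": -0.2}, {"tx": 6, "ty": 33, "tz": 0, "ax": 0, "ay": 0, "az": 0, "hand": -0.2}, {"tx": 0, "ty": 0, "tz": 0, "ax": 0, "ay": 0, "az": 0, "hand": -0.2}, {"tx": 0, "ty": 0, "tz": 0, "ax": 0, "ay": 0, "az": 0, "hand": -0.2}]}}

```text
time_s: 30.87
ee_pos: [0.6464, 0.1274, 0.2222]
tcp_rot: [-3.14, -0.002, 2.835]
contact_force: [0.7, -0.2, 0.4]
opening: 0.0518
grip_force: 0.0
```

```bash
python3 lidon.py 11 wrist | grep -v plate; python3 -c "
from h import *
plan(646.4,125.7,124,162.5,36,.12)"
```

```text
wrist tops [251. 199.] 915 [645.0, 125.8, 12.0, 56.9, 76.3] 0.146 slope [ 0.011 -0.012]
wrist tops [ 70. 234.] 1693 [627.6, -41.1, 105.4, 14.7, 84.0] 0.142 slope [0.089 0.002]
wrist peak [350. 177.] 538 [656.0, 214.8, 35.7, 11.3, 2.1] 0.1317 slope [0.022 0.213]
wrist peak [249. 165.] 35 [618.4, 131.9, 11.5, 2.7, 80.8] 0.1321 slope [-0.663  0.217]
wrist peak [ 81. 224.] 270 [621.3, -38.0, 101.9, 13.1, 76.5] 0.1348 slope [-0.078  0.01 ]
t=30.9 at [646.5 126.1 222.5] rot [-3.140e+00 -1.000e-03  2.833e+00] F [-0.  -0.6 -0.7] op 0.051
turn 1 x [-0.0014 -0.0012 -0.0027]  shift 3 x [-0.  -0.1 32.8] total [-0.  -0.4 98.5]
```

Emit:
{"name": "apply_moves", "arguments": {"motion": [{"tx": 0, "ty": 0, "tz": 15, "ax": 0, "ay": 0, "az": -0.07, "hand": -0.2}, {"tx": 0.9, "ty": 0, "tz": 25, "ax": 0, "ay": 0, "az": 0, "hand": -0.2}, {"tx": 0, "ty": 0, "tz": 25, "ax": 0, "ay": 0, "az": 0, "hand": -0.2}, {"tx": 0, "ty": 0, "tz": 15, "ax": 0, "ay": 0, "az": 0, "hand": -0.2}, {"tx": 0, "ty": 0, "tz": 0, "ax": 0, "ay": 0, "az": 0, "hand": -0.2}]}}

```text
time_s: 31.33
ee_pos: [0.6444, 0.1243, 0.1397]
tcp_rot: [-3.139, -0.007, 2.901]
contact_force: [0.3, -0.5, -0.3]
opening: 0.0512
grip_force: 0.0
```

Emit:
{"name": "apply_moves", "arguments": {"motion": [{"tx": 0, "ty": 0, "tz": 0, "ax": 0, "ay": 0, "az": 0, "hand": -0.2}]}}

```text
time_s: 31.42
ee_pos: [0.6459, 0.1248, 0.1435]
tcp_rot: [-3.141, -0.001, 2.901]
contact_force: [-0.1, 0.5, 0.2]
opening: 0.0512
grip_force: 0.0
```

```bash
python3 -c "
from h import *
plan(645.7,125.8,124,166.3,36,.12)"
```

```text
t=31.4 at [645.9 124.8 143.5] rot [-3.141e+00 -1.000e-03  2.901e+00] F [-0.1  0.5  0.2] op 0.051
turn 1 x [-0.0009 -0.0007 -0.0013]  shift 1 x [ 0.5  1.  19.5] total [ 0.5  1.  19.5]
```

Emit:
{"name": "apply_moves", "arguments": {"motion": [{"tx": 0.5, "ty": 1, "tz": 8, "ax": 0, "ay": 0, "az": 0, "hand": -0.2}, {"tx": 0, "ty": 0, "tz": 8, "ax": 0, "ay": 0, "az": 0, "hand": -0.2}, {"tx": 0, "ty": 0, "tz": 4, "ax": 0, "ay": 0, "az": 0, "hand": -0.2}, {"tx": 0, "ty": 0, "tz": 0, "ax": 0, "ay": 0, "az": 0, "hand": -0.2}, {"tx": 0, "ty": 0, "tz": 0, "ax": 0, "ay": 0, "az": 0, "hand": 0.3}]}}

```text
time_s: 31.83
ee_pos: [0.6459, 0.1271, 0.1239]
tcp_rot: [-3.141, 0.001, 2.903]
contact_force: [0.4, 0.3, -0.1]
opening: 0.0402
grip_force: 0.0
```

Emit:
{"name": "apply_moves", "arguments": {"motion": [{"tx": 0, "ty": 0, "tz": 0, "ax": 0, "ay": 0, "az": 0, "hand": 1}, {"tx": 0, "ty": 0, "tz": 0, "ax": 0, "ay": 0, "az": 0, "hand": 1}, {"tx": 0, "ty": 0, "tz": 0, "ax": 0, "ay": 0, "az": 0, "hand": 1}, {"tx": 0, "ty": 0, "tz": 0, "ax": 0, "ay": 0, "az": 0, "hand": 1}, {"tx": 0, "ty": 0, "tz": 0, "ax": 0, "ay": 0, "az": 0, "hand": 1}]}}

```text
time_s: 32.25
ee_pos: [0.6456, 0.1253, 0.1246]
tcp_rot: [-3.138, 0.001, 2.902]
contact_force: [-3.7, -8.8, 2.8]
opening: 0.0108
grip_force: 59.1
```

```bash
python3 -c "
from h import *
plan(646,125.8,124,83,36,.1)"
```

```text
t=32.2 at [645.6 125.3 124.6] rot [-3.138e+00  1.000e-03  2.902e+00] F [-3.7 -8.8  2.8] op 0.011
turn 15 x [-0.0001  0.0002  0.0969]  shift 1 x [0.5 0.3 0.6] total [0.5 0.3 0.6]
```

Gripped and centred. Turning 1.45 rad plus a little to the stop.

Emit:
{"name": "apply_moves", "arguments": {"motion": [{"tx": 0, "ty": 0, "tz": 0, "ax": 0, "ay": 0, "az": 0.07, "hand": 1}, {"tx": 0, "ty": 0, "tz": 0, "ax": 0, "ay": 0, "az": 0.1, "hand": 1}, {"tx": 0, "ty": 0, "tz": 0, "ax": 0, "ay": 0, "az": 0.1, "hand": 1}, {"tx": 0, "ty": 0, "tz": 0, "ax": 0, "ay": 0, "az": 0.1, "hand": 1}, {"tx": 0, "ty": 0, "tz": 0, "ax": 0, "ay": 0, "az": 0.1, "hand": 1}]}}

```text
time_s: 32.67
ee_pos: [0.6457, 0.1254, 0.1246]
tcp_rot: [-3.139, 0.003, 2.427]
contact_force: [-3.6, -7.9, 2.3]
opening: 0.0109
grip_force: 59.0
```

Emit:
{"name": "apply_moves", "arguments": {"motion": [{"tx": 0, "ty": 0, "tz": 0, "ax": 0, "ay": 0, "az": 0.1, "hand": 1}, {"tx": 0, "ty": 0, "tz": 0, "ax": 0, "ay": 0, "az": 0.1, "hand": 1}, {"tx": 0, "ty": 0, "tz": 0, "ax": 0, "ay": 0, "az": 0.1, "hand": 1}, {"tx": 0, "ty": 0, "tz": 0, "ax": 0, "ay": 0, "az": 0.1, "hand": 1}, {"tx": 0, "ty": 0, "tz": 0, "ax": 0, "ay": 0, "az": 0.1, "hand": 1}]}}

```text
time_s: 33.08
ee_pos: [0.6458, 0.1254, 0.1246]
tcp_rot: [-3.141, 0.004, 1.927]
contact_force: [-2.7, -7.2, 2.8]
opening: 0.0107
grip_force: 59.0
```

Emit:
{"name": "apply_moves", "arguments": {"motion": [{"tx": 0, "ty": 0, "tz": 0, "ax": 0, "ay": 0, "az": 0.1, "hand": 1}, {"tx": 0, "ty": 0, "tz": 0, "ax": 0, "ay": 0, "az": 0.1, "hand": 1}, {"tx": 0, "ty": 0, "tz": 0, "ax": 0, "ay": 0, "az": 0.1, "hand": 1}, {"tx": 0, "ty": 0, "tz": 0, "ax": 0, "ay": 0, "az": 0.1, "hand": 1}, {"tx": 0, "ty": 0, "tz": 0, "ax": 0, "ay": 0, "az": 0.05, "hand": 1}]}}

```text
time_s: 33.5
ee_pos: [0.6459, 0.1255, 0.1247]
tcp_rot: [3.14, 0.003, 1.477]
contact_force: [-2.2, -7.7, 3.1]
opening: 0.0108
grip_force: 59.1
```

Emit:
{"name": "apply_moves", "arguments": {"motion": [{"tx": 0, "ty": 0, "tz": 0, "ax": 0, "ay": 0, "az": 0.025, "hand": 1}, {"tx": 0, "ty": 0, "tz": 0, "ax": 0, "ay": 0, "az": 0.025, "hand": 1}, {"tx": 0, "ty": 0, "tz": 0, "ax": 0, "ay": 0, "az": 0.015, "hand": 1}, {"tx": 0, "ty": 0, "tz": 0, "ax": 0, "ay": 0, "az": 0, "hand": 1}]}}

```text
time_s: 33.83
ee_pos: [0.6459, 0.1254, 0.1247]
tcp_rot: [3.14, 0.004, 1.418]
contact_force: [-2.6, -8.5, 3.5]
opening: 0.0106
grip_force: 63.1
```

```bash
python3 -c "
from h import *
plan(646,125.8,124,83,36,.1); print(readout.get_obs()['torque'])"
```

```text
t=33.8 at [645.9 125.4 124.7] rot [3.14  0.004 1.418] F [-2.6 -8.5  3.5] op 0.011
turn 1 x [ 0.0015  0.0039 -0.0303]  shift 1 x [0.4 0.1 0.7] total [0.4 0.1 0.7]
[-1.39373819  0.34850256  1.08107258]
```

Emit:
{"name": "apply_moves", "arguments": {"motion": [{"tx": 0, "ty": 0, "tz": 0, "ax": 0, "ay": 0, "az": -0.03, "hand": 0}, {"tx": 0, "ty": 0, "tz": 0, "ax": 0, "ay": 0, "az": 0, "hand": 0}, {"tx": 0, "ty": 0, "tz": 0, "ax": 0, "ay": 0, "az": 0, "hand": 0}, {"tx": 0, "ty": 0, "tz": 0, "ax": 0, "ay": 0, "az": 0, "hand": 0}, {"tx": 0, "ty": 0, "tz": -20, "ax": 0, "ay": 0, "az": 0, "hand": 0}]}}

```text
time_s: 34.25
ee_pos: [0.6442, 0.1271, 0.1405]
tcp_rot: [-3.135, 0.001, 1.447]
contact_force: [-0.6, -0.1, -0.6]
opening: 0.0427
grip_force: 0.0
```

Emit:
{"name": "apply_moves", "arguments": {"motion": [{"tx": 0, "ty": 0, "tz": -30, "ax": 0, "ay": 0, "az": 0, "hand": 0}, {"tx": 0, "ty": 0, "tz": -30, "ax": 0, "ay": 0, "az": 0, "hand": 0}, {"tx": 0, "ty": 0, "tz": -20, "ax": 0, "ay": 0, "az": 0, "hand": 0}, {"tx": 0, "ty": 0, "tz": 0, "ax": 0, "ay": 0, "az": 0, "hand": 0}]}}

```text
time_s: 34.58
ee_pos: [0.6471, 0.1274, 0.2292]
tcp_rot: [3.132, -0.001, 1.448]
contact_force: [0.9, -0.8, 1.1]
opening: 0.043
grip_force: 0.0
```

```bash
python3 lidon.py 12 wrist top| grep -v slope..-*[0-9].[0-9]*.*[1-9]\\.; python3 lidon.py 13 wrist; python3 -c "
from h import *
plan(656.3,214.7,220,2,36,.12)"
```

```text
wrist plate [251.  97.] 9001 [655.8, 211.2, 88.0, 100.1, 83.0] 0.0989 slope [0.003 0.024]
wrist plate [400. 137.] 1068 [798.6, 154.1, 3.4, 100.5, 2.3] 0.0986 slope [3.705 0.161]
wrist plate [240. 182.] 61 [634.2, 131.5, 18.8, 4.2, 60.2] 0.1033 slope [ 0.646 -0.771]
wrist plate [262. 182.] 57 [657.9, 127.7, 4.2, 19.3, 11.0] 0.1034 slope [-0.942 -0.467]
wrist plate [253. 258.] 11131 [634.9, 26.6, 153.6, 185.0, 84.6] 0.0933 slope [0.002 0.008]
wrist plate [424. 229.] 1236 [833.8, 57.5, 133.6, 55.2, 28.6] 0.0976 slope [ 0.001 -0.005]
wrist plate [386. 374.] 130 [788.9, -150.9, 35.8, 2.2, 89.4] 0.0976 slope [4.951 0.152]
wrist tops [251. 199.] 872 [645.6, 126.1, 57.1, 12.0, 83.5] 0.1459 slope [-0.046 -0.007]
wrist tops [253. 316.] 215 [631.7, 1.6, 20.9, 13.2, 87.0] 0.1399 slope [ 0.004 -0.029]
wrist peak [251.  93.] 594 [656.2, 214.9, 35.9, 11.0, 1.5] 0.1318 slope [0.002 0.066]
wrist peak [251. 166.] 31 [648.8, 153.7, 1.9, 10.9, 81.9] 0.1319 slope [-0.026  0.639]
wrist peak [253. 304.] 85 [632.7, 10.4, 3.6, 12.6, 87.6] 0.1334 slope [-0.059  0.312]
top plate [309.  84.] 212 [789.8, -97.5, 
[... 1026 characters left out ...]
[390. 377.] 102 [789.2, -150.6, 2.3, 33.3, 0.2] 0.0972 slope [4.463 0.269]
wrist tops [254. 200.] 889 [645.4, 126.4, 56.7, 11.4, 83.3] 0.146 slope [ 0.015 -0.014]
wrist tops [255. 317.] 188 [632.3, 3.6, 18.0, 13.2, 83.5] 0.14 slope [ 0.005 -0.036]
wrist peak [253.  92.] 616 [656.4, 214.9, 35.8, 11.0, 1.5] 0.1319 slope [0.005 0.056]
wrist peak [253. 167.] 39 [648.9, 153.2, 2.8, 11.5, 80.7] 0.1305 slope [-0.026 -0.454]
wrist peak [256. 307.] 88 [634.1, 9.7, 6.4, 14.4, 62.3] 0.134 slope [-0.057 -0.573]
t=34.7 at [645.4 127.2 223. ] rot [-3.141e+00  1.000e-03  1.448e+00] F [-1.4  0.4 -1.2] op 0.043
turn 12 x [0.000e+00 1.000e-04 1.177e-01]  shift 3 x [  4.6 -29.    1. ] total [ 13.9 -87.    3. ]
```

View pics/wrist13.png

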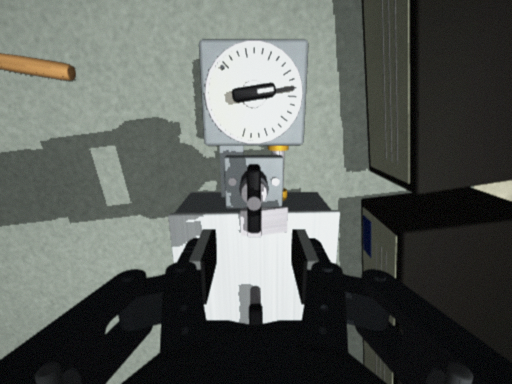

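The lid is level and drawn down 5.7 mm, and both cams read 83°. The pointer's white line points to chest +x (px 266,90), world 1.5°, and the zero mark is at (222,66) upper left, as given. Next is the peak wing.

Emit:
{"name": "apply_moves", "arguments": {"motion": [{"tx": 0, "ty": 0, "tz": 0, "ax": 0, "ay": 0, "az": 0.118, "hand": 0}, {"tx": 0, "ty": 0, "tz": 0, "ax": 0, "ay": 0, "az": 0.118, "hand": 0}, {"tx": 0, "ty": 0, "tz": 0, "ax": 0, "ay": 0, "az": 0.118, "hand": 0}, {"tx": 0, "ty": 0, "tz": 0, "ax": 0, "ay": 0, "az": 0.118, "hand": 0}, {"tx": 0, "ty": 0, "tz": 0, "ax": 0, "ay": 0, "az": 0.118, "hand": 0}]}}

```text
time_s: 35.15
ee_pos: [0.6453, 0.1272, 0.222]
tcp_rot: [-3.14, 0.002, 0.852]
contact_force: [0.5, 0.2, 0.6]
opening: 0.0424
grip_force: 0.0
```

Emit:
{"name": "apply_moves", "arguments": {"motion": [{"tx": 0, "ty": 0, "tz": 0, "ax": 0, "ay": 0, "az": 0.118, "hand": 0}, {"tx": 0, "ty": 0, "tz": 0, "ax": 0, "ay": 0, "az": 0.118, "hand": 0}, {"tx": 0, "ty": 0, "tz": 0, "ax": 0, "ay": 0, "az": 0.118, "hand": 0}, {"tx": 0, "ty": 0, "tz": 0, "ax": 0, "ay": 0, "az": 0.118, "hand": 0}, {"tx": 0, "ty": 0, "tz": 0, "ax": 0, "ay": 0, "az": 0.118, "hand": 0}]}}

```text
time_s: 35.57
ee_pos: [0.6453, 0.1272, 0.222]
tcp_rot: [-3.141, 0.003, 0.262]
contact_force: [0.7, -0.3, -0.7]
opening: 0.0425
grip_force: 0.0
```

Emit:
{"name": "apply_moves", "arguments": {"motion": [{"tx": 0, "ty": 0, "tz": 0, "ax": 0, "ay": 0, "az": 0.118, "hand": 0}, {"tx": 0, "ty": 0, "tz": 0, "ax": 0, "ay": 0, "az": 0.118, "hand": 0}, {"tx": 4.6, "ty": -29, "tz": 0, "ax": 0, "ay": 0, "az": 0, "hand": 0}, {"tx": 4.6, "ty": -29, "tz": 0, "ax": 0, "ay": 0, "az": 0, "hand": 0}, {"tx": 4.6, "ty": -29, "tz": 10, "ax": 0, "ay": 0, "az": 0, "hand": 0}]}}

```text
time_s: 35.98
ee_pos: [0.6571, 0.2153, 0.214]
tcp_rot: [3.141, -0.001, 0.031]
contact_force: [0.4, -0.5, -0.2]
opening: 0.0425
grip_force: 0.0
```

Emit:
{"name": "apply_moves", "arguments": {"motion": [{"tx": 0, "ty": 0, "tz": 25, "ax": 0, "ay": 0, "az": 0, "hand": 0}, {"tx": 0, "ty": 0, "tz": 25, "ax": 0, "ay": 0, "az": 0, "hand": 0}, {"tx": 0, "ty": 0, "tz": 15, "ax": 0, "ay": 0, "az": 0, "hand": 0}, {"tx": 0, "ty": 0, "tz": 0, "ax": 0, "ay": 0, "az": 0, "hand": 0}, {"tx": 0, "ty": 0, "tz": 0, "ax": 0, "ay": 0, "az": 0, "hand": 0}]}}

```text
time_s: 36.4
ee_pos: [0.6563, 0.2145, 0.1474]
tcp_rot: [3.141, 0.003, 0.032]
contact_force: [0.5, 0.3, 0.9]
opening: 0.0425
grip_force: 0.0
```

```bash
python3 -c "
from h import *
plan(656.7,214.9,112,1.6,36,.12)"
```

```text
t=36.4 at [656.3 214.5 147.4] rot [3.141e+00 3.000e-03 3.200e-02] F [0.5 0.3 0.9] op 0.042
turn 1 x [0.0009 0.0025 0.0038]  shift 1 x [ 0.4 -0.4 35.4] total [ 0.4 -0.4 35.4]
```

Emit:
{"name": "apply_moves", "arguments": {"motion": [{"tx": 0, "ty": 0, "tz": 12, "ax": 0, "ay": 0, "az": 0, "hand": 0}, {"tx": 0, "ty": 0, "tz": 12, "ax": 0, "ay": 0, "az": 0, "hand": 0}, {"tx": 0, "ty": 0, "tz": 8, "ax": 0, "ay": 0, "az": 0, "hand": 0}, {"tx": 0, "ty": 0, "tz": 3, "ax": 0, "ay": 0, "az": 0, "hand": 0}, {"tx": 0, "ty": 0, "tz": 0, "ax": 0, "ay": 0, "az": 0, "hand": 0}]}}

```text
time_s: 36.82
ee_pos: [0.6569, 0.2144, 0.1138]
tcp_rot: [3.141, -0.0, 0.032]
contact_force: [-0.1, 0.6, -0.3]
opening: 0.0427
grip_force: 0.0
```

Emit:
{"name": "apply_moves", "arguments": {"motion": [{"tx": 0, "ty": 0, "tz": 0, "ax": 0, "ay": 0, "az": 0, "hand": 1}, {"tx": 0, "ty": 0, "tz": 0, "ax": 0, "ay": 0, "az": 0, "hand": 1}, {"tx": 0, "ty": 0, "tz": 0, "ax": 0, "ay": 0, "az": 0, "hand": 1}, {"tx": 0, "ty": 0, "tz": 0, "ax": 0, "ay": 0, "az": 0, "hand": 1}, {"tx": 0, "ty": 0, "tz": 0, "ax": 0, "ay": 0, "az": 0, "hand": 1}]}}

```text
time_s: 37.23
ee_pos: [0.6572, 0.2144, 0.1149]
tcp_rot: [3.141, -0.002, 0.032]
contact_force: [-1.1, -1.4, 5.4]
opening: 0.0094
grip_force: 60.2
```

```bash
python3 -c "
from h import *
plan(656.7,214.9,112,128,36,.1); print(readout.get_obs()['grip_force'])"
```

```text
t=37.2 at [657.2 214.4 114.9] rot [ 3.141e+00 -2.000e-03  3.200e-02] F [-1.1 -1.4  5.4] op 0.009
turn 23 x [ 0.0001 -0.     -0.0957]  shift 1 x [ 0.7 -0.1  2.9] total [ 0.7 -0.1  2.9]
60.2370411157608
```

Emit:
{"name": "apply_moves", "arguments": {"motion": [{"tx": 0, "ty": 0, "tz": 0, "ax": 0, "ay": 0, "az": -0.1, "hand": 1}, {"tx": 0, "ty": 0, "tz": 0, "ax": 0, "ay": 0, "az": -0.1, "hand": 1}, {"tx": 0, "ty": 0, "tz": 0, "ax": 0, "ay": 0, "az": -0.1, "hand": 1}, {"tx": 0, "ty": 0, "tz": 0, "ax": 0, "ay": 0, "az": -0.1, "hand": 1}, {"tx": 0, "ty": 0, "tz": 0, "ax": 0, "ay": 0, "az": -0.1, "hand": 1}]}}

```text
time_s: 37.65
ee_pos: [0.6571, 0.2147, 0.1149]
tcp_rot: [3.14, -0.002, 0.537]
contact_force: [0.0, -0.0, 6.5]
opening: 0.0097
grip_force: 60.5
```

Emit:
{"name": "apply_moves", "arguments": {"motion": [{"tx": 0, "ty": 0, "tz": 0, "ax": 0, "ay": 0, "az": -0.1, "hand": 1}, {"tx": 0, "ty": 0, "tz": 0, "ax": 0, "ay": 0, "az": -0.1, "hand": 1}, {"tx": 0, "ty": 0, "tz": 0, "ax": 0, "ay": 0, "az": -0.1, "hand": 1}, {"tx": 0, "ty": 0, "tz": 0, "ax": 0, "ay": 0, "az": -0.1, "hand": 1}, {"tx": 0, "ty": 0, "tz": 0, "ax": 0, "ay": 0, "az": -0.1, "hand": 1}]}}

```text
time_s: 38.07
ee_pos: [0.6569, 0.2149, 0.1149]
tcp_rot: [3.14, -0.001, 1.037]
contact_force: [-1.9, 2.3, 6.5]
opening: 0.0098
grip_force: 60.5
```

Emit:
{"name": "apply_moves", "arguments": {"motion": [{"tx": 0, "ty": 0, "tz": 0, "ax": 0, "ay": 0, "az": -0.1, "hand": 1}, {"tx": 0, "ty": 0, "tz": 0, "ax": 0, "ay": 0, "az": -0.1, "hand": 1}, {"tx": 0, "ty": 0, "tz": 0, "ax": 0, "ay": 0, "az": -0.1, "hand": 1}, {"tx": 0, "ty": 0, "tz": 0, "ax": 0, "ay": 0, "az": -0.1, "hand": 1}, {"tx": 0, "ty": 0, "tz": 0, "ax": 0, "ay": 0, "az": -0.1, "hand": 1}]}}

```text
time_s: 38.48
ee_pos: [0.6567, 0.215, 0.1149]
tcp_rot: [3.14, -0.0, 1.537]
contact_force: [-3.3, 0.9, 6.8]
opening: 0.0097
grip_force: 60.6
```

Emit:
{"name": "apply_moves", "arguments": {"motion": [{"tx": 0, "ty": 0, "tz": 0, "ax": 0, "ay": 0, "az": -0.1, "hand": 1}, {"tx": 0, "ty": 0, "tz": 0, "ax": 0, "ay": 0, "az": -0.1, "hand": 1}, {"tx": 0, "ty": 0, "tz": 0, "ax": 0, "ay": 0, "az": -0.1, "hand": 1}, {"tx": 0, "ty": 0, "tz": 0, "ax": 0, "ay": 0, "az": -0.1, "hand": 1}, {"tx": 0, "ty": 0, "tz": 0, "ax": 0, "ay": 0, "az": -0.1, "hand": 1}]}}

```text
time_s: 38.9
ee_pos: [0.6564, 0.215, 0.1149]
tcp_rot: [3.141, 0.0, 2.037]
contact_force: [-5.4, 0.3, 7.2]
opening: 0.0096
grip_force: 60.7
```

Emit:
{"name": "apply_moves", "arguments": {"motion": [{"tx": 0, "ty": 0, "tz": 0, "ax": 0, "ay": 0, "az": -0.08, "hand": 1}, {"tx": 0, "ty": 0, "tz": 0, "ax": 0, "ay": 0, "az": -0.06, "hand": 1}, {"tx": 0, "ty": 0, "tz": 0, "ax": 0, "ay": 0, "az": -0.04, "hand": 1}, {"tx": 0, "ty": 0, "tz": 0, "ax": 0, "ay": 0, "az": -0.03, "hand": 1}, {"tx": 0, "ty": 0, "tz": 0, "ax": 0, "ay": 0, "az": 0, "hand": 1}]}}

```text
time_s: 39.32
ee_pos: [0.6563, 0.2149, 0.1149]
tcp_rot: [3.141, 0.0, 2.243]
contact_force: [-4.8, 0.8, 7.3]
opening: 0.0095
grip_force: 60.7
```

```bash
python3 -c "
from h import *
plan(656.7,214.9,112,128,36,.1); print(readout.get_obs()['torque'],readout.get_obs()['grip_force'])"
```

```text
t=39.3 at [656.3 214.9 114.9] rot [3.141 0.    2.243] F [-4.8  0.8  7.3] op 0.009
turn 1 x [0.0002 0.     0.0093]  shift 1 x [-0.2  0.3  2.9] total [-0.2  0.3  2.9]
[ 0.07311027  0.91172934 -0.24733295] 60.72068810462952
```

Emit:
{"name": "apply_moves", "arguments": {"motion": [{"tx": 0, "ty": 0, "tz": 0, "ax": 0, "ay": 0, "az": -0.02, "hand": 1}, {"tx": 0, "ty": 0, "tz": 0, "ax": 0, "ay": 0, "az": -0.02, "hand": 1}, {"tx": 0, "ty": 0, "tz": 0, "ax": 0, "ay": 0, "az": 0, "hand": 1}]}}

```text
time_s: 39.57
ee_pos: [0.6564, 0.2149, 0.115]
tcp_rot: [3.141, -0.0, 2.281]
contact_force: [-5.0, 1.5, 7.2]
opening: 0.0099
grip_force: 67.3
```

```bash
python3 -c "
from h import *
plan(656.7,214.9,112,128,36,.1); print(readout.get_obs()['torque'],readout.get_obs()['grip_force'])"
```

```text
t=39.6 at [656.4 214.9 115. ] rot [ 3.141 -0.     2.281] F [-5.   1.5  7.2] op 0.010
turn 1 x [ 0.0005 -0.0003  0.047 ]  shift 1 x [-0.2  0.3  3. ] total [-0.2  0.3  3. ]
[ 0.13229599  0.88351065 -1.15310328] 67.2637166082859
```

Emit:
{"name": "apply_moves", "arguments": {"motion": [{"tx": 0, "ty": 0, "tz": 0, "ax": 0, "ay": 0, "az": 0, "hand": 0}, {"tx": 0, "ty": 0, "tz": 0, "ax": 0, "ay": 0, "az": 0, "hand": 0}, {"tx": 0, "ty": 0, "tz": 0, "ax": 0, "ay": 0, "az": 0, "hand": 0}, {"tx": 0, "ty": 0, "tz": 0, "ax": 0, "ay": 0, "az": 0, "hand": 0}, {"tx": 0, "ty": 0, "tz": -15, "ax": 0, "ay": 0, "az": 0, "hand": 0}]}}

```text
time_s: 39.98
ee_pos: [0.6557, 0.2143, 0.1258]
tcp_rot: [-3.137, -0.002, 2.282]
contact_force: [-0.3, 0.2, -0.7]
opening: 0.0429
grip_force: 0.0
```

Emit:
{"name": "apply_moves", "arguments": {"motion": [{"tx": 0, "ty": 0, "tz": -25, "ax": 0, "ay": 0, "az": 0, "hand": 0}, {"tx": 0, "ty": 0, "tz": -30, "ax": 0, "ay": 0, "az": 0, "hand": 0}, {"tx": 0, "ty": 0, "tz": -30, "ax": 0, "ay": 0, "az": 0, "hand": 0}, {"tx": 0, "ty": 0, "tz": -15, "ax": 0, "ay": 0, "az": 0, "hand": 0}, {"tx": 0, "ty": 0, "tz": 0, "ax": 0, "ay": 0, "az": 0, "hand": 0}]}}

```text
time_s: 40.4
ee_pos: [0.6579, 0.2148, 0.2333]
tcp_rot: [3.135, 0.005, 2.282]
contact_force: [0.7, -0.7, -0.1]
opening: 0.0426
grip_force: 0.0
```

```bash
python3 lidon.py 14 wrist | grep -E "peak|tops"; python3 find.py 15 top; python3 lidon.py 16 top | grep -v "79[0-9]\|78[0-9]"
```

```text
wrist tops [197. 235.] 26 [643.2, 150.6, 8.3, 2.0, 69.0] 0.1424 slope [ 1.919 -0.433]
wrist tops [171. 260.] 201 [641.6, 117.5, 40.2, 6.3, 83.5] 0.1451 slope [ 1.053 -0.087]
wrist tops [108. 327.] 27 [637.5, 4.9, 3.5, 11.7, 5.8] 0.1394 slope [-0.414 -0.122]
wrist peak [252. 190.] 426 [656.4, 215.1, 10.9, 36.4, 38.3] 0.1318 slope [ 0.014 -0.017]
wrist peak [184. 243.] 136 [640.0, 128.4, 55.0, 2.9, 80.3] 0.131 slope [-1.15   0.131]
wrist peak [113. 321.] 29 [638.0, 10.0, 2.5, 4.9, 61.6] 0.1348 slope [-1.064 -0.84 ]
top
top plate [229.  82.] 63 [801.3, 146.7, 18.2, 94.5, 14.2] 0.0985 slope [-0.415 -0.05 ]
top plate [290. 137.] 4809 [628.5, -40.4, 286.6, 186.1, 83.8] 0.094 slope [-0.    -0.001]
top plate [220. 126.] 165 [657.6, 174.1, 92.2, 24.8, 3.5] 0.0961 slope [-0.015  0.19 ]
top plate [198. 127.] 41 [660.3, 247.3, 22.3, 21.3, 52.2] 0.098 slope [-0.164  0.041]
top tops [235. 128.] 74 [645.8, 125.7, 55.2, 12.5, 83.5] 0.1456 slope [ 0.314 -0.034]
top tops [281. 133.] 51 [630.5, -14.0, 45.3, 12.9, 88.2] 0.1422 slope [-0.057 -0.002]
top tops [299. 134.] 61 [625.1, -65.2, 52.6, 14.1, 83.1] 0.1416 slope [0.012 0.031]
top tops [348. 140.] 81 [605.0, -211.3, 57.4, 12.1, 82.8] 0.1459 slope [ 0.161 -0.017]
```

View pics/wrist14.png

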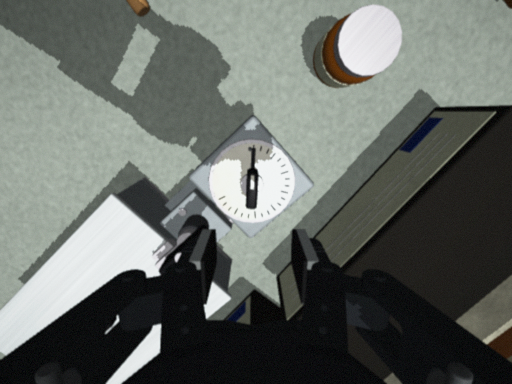

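View pics/top16.png

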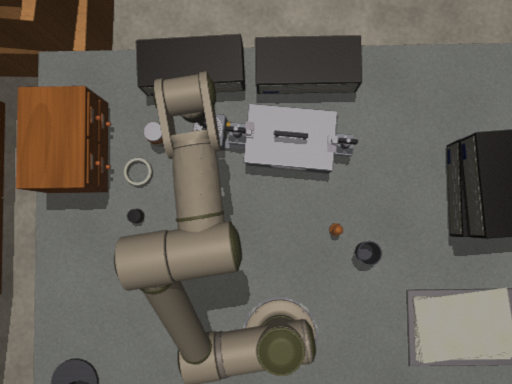

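The pointer reads 128.3°, at its zero mark (px 252,150). Both cams are over the lid, the lid is level, and the bystanders in view have not moved. Handing in.

```bash
python3 -c "
from cell import manip
print(manip.finish_job())"
```

```text
the job is handed in; nothing more can be done
None
```

I handed the job in at about 40 s: both cartons (the only two I found) stand upright in the chest, the lid is latched down tight by both cams, and the peak pointer is back at its zero stop.

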